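# Scoop the floats into the vibratory cleaner

### The arm

A 6-joint arm with a two-finger parallel gripper is mounted at the origin on the work surface. World frame = base frame: x ahead of the robot, y to its left, z up, the work surface at z = 0. Lengths are in m, angles in rad, forces in N, time in s.
With the tool pointing down it reaches from about 0.275 to 0.875 m from the base axis. Payload 12.5 kg.
Tool frame: the origin (TCP) lies midway between the tips of the shut fingers; the grasp point (between the pads) lies 19 mm behind it; z points along the fingers, y is the line along which they close (so a half turn about z gives the same grasp; the last joint's range is limited). The gripper opens to 85 mm and grips with 20 to 120 N. Pads are 22 mm wide; open, the fingers measure 114 mm over their backs; the gripper's body (76 mm by 85 mm) begins 54 mm behind the grasp point. The pads swing forward as they close: fully open they stand 13 mm farther back than shut.
Start: joints at [-1.343, 0.351, 1.652, -0, 1.139, -0.085], TCP at [0.169, -0.523, 0.231] pointing down, gripper open.
Joint ranges: [-2.75, 2.75], [-0.79, 2.1], [0.01, 2.65], [-1.57, 4.71], [0.07, 3.14], [-2.87, 2.87]. Speed limits (rad/s): [2.22, 2.22, 2.79, 3.14, 3.14, 3.14].

### API

Orientations are given as a rotation vector (axis times angle).
In Python, from cell import bot gives the robot as it stands. The module is installed in compiled form; this text tells all that it offers.
- The arm moves only by the tool carry_out, never from a script. Its argument "motion" is a list of rows, each a list of 7 numbers: the shift along the tool's x, y, z scaled (see below), then the turn, a rotation vector about the tool's x, y, z scaled (see below), then the opening, from 0 (shut) to 1 (fully open). In form: [[tx, ty, tz, rx, ry, rz, grip], ...]. A call has 1 to 10 rows; each row shifts and turns the commanded pose from where the row before left it, along the tool's axes as they then stand; what a row does not reach is not made up. The controller multiplies each number of a shift by 25 mm and each number of a turn by 0.12 rad. A row lasts 1/12 s, in which the tool goes at most 41.7 mm and 7.16 degrees, less where a joint would pass 70% of its speed; a pose out of reach is approached as far as the arm can. A call with a number of a shift or a turn outside -1 to 1 is refused whole. A call with a gripper value outside its range is refused whole. The fingers move at their own pace and stop on an object; the grip force is fixed at half the most. Time passes only in rows, so rows that do not move let the fingers close. It gives the time, the measured TCP pose, the force, the opening and the grip force at its end, in the units of the state.
- bot.state(): the state, without advancing time (a new reading comes with each control period).
- bot.capture(name): name is "scene" or "side" or "wrist"; returns the picture (420x560x3 uint8, blue, green, red); there is no depth.
- bot.camera_info(name): a dict with "fx", "fy", "cx", "cy" (pixels), "dist" ([k1, k2, p1, p2, k3] as OpenCV has them; the pictures are not rectified), "pose" (4x4, takes a point from camera to world coordinates). Camera axes: x right, y down, z forward; pixel columns grow to the right and rows downward; lengths in m; the calibration is good to about 2 mm. A picture is of the moment at which its call begins: read the wrist's pose just before it. camera_info takes no time and is no camera call; for the wrist camera it gives the pose at the moment of the call.
- bot.job_done(): hands the job in; it is judged then, once.
Trained networks look in the newest picture that a camera, given by its name, has taken for a name from the list of things; names that differ only in an ending like _2 or _b are one class to them, and where a whole thing is asked for, a point or a joint stands for the part that bears it (a point fixed in the world has none). Each returns a list of dicts, best first, with "score" (0 to 1); they miss things now and then, are a little off and sometimes report something else, mostly with a low value. They report only what shows in the picture. A call takes as long as a camera call. They do not tell look-alikes from the thing itself.
- bot.look_for(camera, label): "rect" ([left, top, right, bottom] in pixels, round what is visible of it).
The state is a dict: "time": time; "q": joint angles; "qd": joint speeds; "joint_torque": joint torques, N m; "ee_pos": TCP position; "tool_rot": TCP orientation; "force": force on the tool from outside, world axes, zero at the start; "ft_torque": the same for the moment, N m; "grip_width": finger opening in m; "grip_force": force on a finger pad.
Only numpy, scipy, OpenCV 4.12 (cv2) and the standard library are available. Lean on these libraries where they do the work, as an engineer would, in place of code of your own. Each camera call takes 0.05 s, during which the arm holds its last target. There are 200 camera calls.

### The job

The brass carburetor floats lie scattered in the shallow tipping tray: raise the tray by its red tab so that they all run down and heap at the low end (it stays where you leave it), gather them with the green scoop and tip every one into the orange bowl of the vibratory cleaner. Take none out of the tray with the fingers; only a float that has spilled outside the tray may be picked up by hand. When all are in the bowl, lay the tray down flat again, leave the scoop standing level on its black mat, and turn the cleaner's black knob until the needle points to the red mark; do not disturb the mallet or the drift punch.

Things in the scene. Friction and masses are not known exactly. Their poses are not given: they have to be found in the camera images.
- stand: Fixed dark steel stand under the tray. Origin on the bench below the hinge of the tray; x points from the tray's low (hinged) end to its high (tab) end, towards the far side of the bench (yaw within 0.2 rad of world x); z up. The tray floor lies 50 mm above the origin when flat.
- tray (a joint): Tilt of the aluminium tray about its hinge at the low end, along the stand's y axis at floor level: 0 flat, up to 0.6 rad, growing as the tab end is raised. Stiff friction hinge (about 2 N m): the tray stays at any tilt; 5 to 14 N at the tab moves it. The floats start to run down at some 0.05 to 0.25 rad depending on how they lie.
- tray_low (a point): Middle of the inner floor's edge at the foot of the low wall, on the hinge; turns with the tray: x up the tray to the tab, y across, z out of the floor. Inside, the tray is 200 mm (x 0 to 0.2) by 140 mm (y -0.07 to 0.07); walls 5 mm thick, 60 mm high over the floor at the low end, 32 mm at the sides, 12 mm at the tab end, so the scoop can pass over.
- tray_grip (a point): Grip point of the red tab that sticks out of the tab end, 240 mm from the hinge and 5 mm below floor level; turns with the tray. The tab is a block 18 mm wide (along y) and 40 mm high (12 mm above to 28 mm below floor level), reaching 205 to 265 mm from the hinge. Pinch it across y from above.
- pod_a: A brass carburetor float, hollow and oily (slippery, friction about 0.2): a capsule 60 mm long and 30 mm across with round ends and a copper seam round its middle, about 35 g; rolls. Origin at its centre, its y axis along its length. 3 to 6 of the six are present.
- pod_b: A brass carburetor float, hollow and oily (slippery, friction about 0.2): a capsule 60 mm long and 30 mm across with round ends and a copper seam round its middle, about 35 g; rolls. Origin at its centre, its y axis along its length. 3 to 6 of the six are present.
- pod_c: A brass carburetor float, hollow and oily (slippery, friction about 0.2): a capsule 60 mm long and 30 mm across with round ends and a copper seam round its middle, about 35 g; rolls. Origin at its centre, its y axis along its length. 3 to 6 of the six are present.
- pod_d: A brass carburetor float, hollow and oily (slippery, friction about 0.2): a capsule 60 mm long and 30 mm across with round ends and a copper seam round its middle, about 35 g; rolls. Origin at its centre, its y axis along its length. 3 to 6 of the six are present.
- pod_e: A brass carburetor float, hollow and oily (slippery, friction about 0.2): a capsule 60 mm long and 30 mm across with round ends and a copper seam round its middle, about 35 g; rolls. Origin at its centre, its y axis along its length. 3 to 6 of the six are present.
- pod_f: A brass carburetor float, hollow and oily (slippery, friction about 0.2): a capsule 60 mm long and 30 mm across with round ends and a copper seam round its middle, about 35 g; rolls. Origin at its centre, its y axis along its length. 3 to 6 of the six are present.
- scoop: Green steel scoop 120 mm long (x -0.06 to 0.06), 130 mm wide, origin under the middle of its floor, z up; open mouth to its -x. Floor 2 mm thick; a round 3.6 mm bead along the lip keeps floats in until the lip dips 0.45 rad. Side walls from 30 mm behind the lip, 26 then 42 mm high, back wall 46 mm; 180 to 290 g. A black grip block stands over it on a neck from the back wall.
- scoop_grip (a point): Grip point of the scoop, 90 mm above and 20 mm behind (+x of) its origin, axes those of the scoop: the block is 18 mm wide along y, 80 mm long along x, 36 mm high. Pinch it across y.
- scoop_lip (a point): Middle of the front (lip) edge of the scoop's underside, 60 mm in front (-x) of its origin.
- mat: Black rubber mat, fixed, 240 x 220 mm, 4 mm thick, origin under its centre: the scoop's place.
- bowl_in (a point): Centre of the inner floor of the cleaner's round orange bowl, 31 mm above the bench. The bowl is 208 mm across outside, about 198 mm inside at the rim and 155 mm at its floor.
- bowl_rim (a point): Centre of the bowl's mouth, 110 mm above the bench.
- knob (a joint): Turn of the cleaner's black knob, rad, growing clockwise seen from above, range 0 to 5.5, light friction (0.04 N m); stays where left. The needle turns the same way by half as much.
- knob_grip (a point): Grip point on the knob's axis, which is vertical; x along its grip bar, which is 52 mm long, 14 mm wide (pinch across the point's y) and 28 mm high, its top 12 mm above this point. It stands on the 55 mm high grey console on the far side of the bowl.
- needle_tip (a point): Tip of the dial's black needle, 36 mm from the pivot; the needle is on the console beside the knob and turns about a vertical axis, driven by the knob. Site x points from the pivot to the tip.
- mark_tip (a point): Point of the red mark on the dial's edge where the needle tip must come, 36 mm from the same pivot; x points outward from the pivot. It always lies clockwise of the needle at the start.
- mallet: Black rubber-faced mallet lying between the robot and the mat, 225 mm long, head 90 x 50 mm; bystander. Origin under its head.
- punch: Bronze drift punch, 140 mm, bystander. Origin under its shaft.
Not all that is in view belongs to the job. What is shaped like the pod_b but turquoise is not meant.

How it is judged:
On the way, in this order (a step that is already met when the one before it is completed fails the run):
1. the tray is raised (more than 0.12 rad) and all floats have run down into the lower three quarters of it (value of joint tray above 0.12 rad and x of pod_a in the frame of tray_low between -0.005 and 0.15 m and x of pod_b in the frame of tray_low between -0.005 and 0.15 m and x of pod_c in the frame of tray_low between -0.005 and 0.15 m and x of pod_d in the frame of tray_low between -0.005 and 0.15 m and x of pod_e in the frame of tray_low between -0.005 and 0.15 m and x of pod_f in the frame of tray_low between -0.005 and 0.15 m), for 0.2 s.
2. at least one float is lifted clear in the scoop (height (world z) of scoop above 0.09 m and ((x of pod_a in the frame of scoop between -0.055 and 0.06 m and y of pod_a in the frame of scoop between -0.065 and 0.065 m and z of pod_a in the frame of scoop between 0.005 and 0.06 m) or (x of pod_b in the frame of scoop between -0.055 and 0.06 m and y of pod_b in the frame of scoop between -0.065 and 0.065 m and z of pod_b in the frame of scoop between 0.005 and 0.06 m) or (x of pod_c in the frame of scoop between -0.055 and 0.06 m and y of pod_c in the frame of scoop between -0.065 and 0.065 m and z of pod_c in the frame of scoop between 0.005 and 0.06 m) or (x of pod_d in the frame of scoop between -0.055 and 0.06 m and y of pod_d in the frame of scoop between -0.065 and 0.065 m and z of pod_d in the frame of scoop between 0.005 and 0.06 m) or (x of pod_e in the frame of scoop between -0.055 and 0.06 m and y of pod_e in the frame of scoop between -0.065 and 0.065 m and z of pod_e in the frame of scoop between 0.005 and 0.06 m) or (x of pod_f in the frame of scoop between -0.055 and 0.06 m and y of pod_f in the frame of scoop between -0.065 and 0.065 m and z of pod_f in the frame of scoop between 0.005 and 0.06 m))), for 0.2 s.
3. all floats are in the bowl (horizontal distance between each of pod_a, pod_b, pod_c, pod_d, pod_e, pod_f and bowl_in below 0.095 m and height (world z) of pod_a between 0.03 and 0.1 m and height (world z) of pod_b between 0.03 and 0.1 m and height (world z) of pod_c between 0.03 and 0.1 m and height (world z) of pod_d between 0.03 and 0.1 m and height (world z) of pod_e between 0.03 and 0.1 m and height (world z) of pod_f between 0.03 and 0.1 m), for 0.3 s.
At the end, for the whole second after the job is handed in: Every float present lies at rest in the bowl (within 95 mm of its axis and below the rim), the tray is flat (under 0.05 rad), the scoop stands level on the mat (its middle within 80 mm of the mat's centre, tilt under 0.15 rad), and the needle tip is within 5 mm of the red mark's point (all of step 3 and value of joint tray below 0.05 rad and angle between scoop's own z axis and vertical below 0.15 rad and height (world z) of scoop below 0.015 m and horizontal distance between scoop and mat below 0.08 m and linear speed of each of scoop, pod_a, pod_b, pod_c, pod_d, pod_e, pod_f below 0.05 m/s and horizontal distance between needle_tip and mark_tip below 0.005 m and velocity of joint knob below 0.1 rad/s); the robot touches nothing.
It fails at once if a float inside the tray is touched with the fingers ((contact force between the fingers and pod_a above 1 N and x of pod_a in the frame of tray_low between -0.005 and 0.205 m and y of pod_a in the frame of tray_low between -0.075 and 0.075 m and z of pod_a in the frame of tray_low between -0.01 and 0.05 m) or (contact force between the fingers and pod_b above 1 N and x of pod_b in the frame of tray_low between -0.005 and 0.205 m and y of pod_b in the frame of tray_low between -0.075 and 0.075 m and z of pod_b in the frame of tray_low between -0.01 and 0.05 m) or (contact force between the fingers and pod_c above 1 N and x of pod_c in the frame of tray_low between -0.005 and 0.205 m and y of pod_c in the frame of tray_low between -0.075 and 0.075 m and z of pod_c in the frame of tray_low between -0.01 and 0.05 m) or (contact force between the fingers and pod_d above 1 N and x of pod_d in the frame of tray_low between -0.005 and 0.205 m and y of pod_d in the frame of tray_low between -0.075 and 0.075 m and z of pod_d in the frame of tray_low between -0.01 and 0.05 m) or (contact force between the fingers and pod_e above 1 N and x of pod_e in the frame of tray_low between -0.005 and 0.205 m and y of pod_e in the frame of tray_low between -0.075 and 0.075 m and z of pod_e in the frame of tray_low between -0.01 and 0.05 m) or (contact force between the fingers and pod_f above 1 N and x of pod_f in the frame of tray_low between -0.005 and 0.205 m and y of pod_f in the frame of tray_low between -0.075 and 0.075 m and z of pod_f in the frame of tray_low between -0.01 and 0.05 m)).
It fails at once if the mallet or the punch is moved more than 40 mm (distance of any of mallet, punch from where it was at the start of the episode above 0.04 m).
Of pod_a, pod_b, pod_c, pod_d, pod_e, pod_f only 3 to 6 are there at a start; the rules pass over those that are not, and their reading is None.
At some moment in a run one of scoop may be knocked a few centimetres aside while the robot is not near it.
It also fails if it takes over 210 s, if anything falls off the work surface, if the arm or the gripper's body presses on something with over 40 N, if the wrist force passes 120 N, or if a joint passes its speed limit or range.

## Working session

There is one attempt and no reset: what is moved stays moved. The work goes in short steps, Python scripts to look and compute and a tool call to move; the robot and the scene stay as the last step left them, time stands still between calls to the robot, and variables do not carry over. Pictures are saved under pics/ and viewed, at most 14 in all, crops included, and the job is handed in when it is done.

Besides the shell and the picture viewer there is one more tool, called after "Request:" as name(argument=value, ...), one argument or row to a line, values as JSON. carry_out: Moves the arm, as the interface text tells. Shifts and turns lie within -1 to 1; 1 stands for 25 mm of shift or 0.12 rad of turn. Its arguments: {"type":"object","properties":{"motion":{"type":"array"}},"required":["motion"]}

```bash
mkdir -p pics; python3 - <<'E'
from cell import bot
import cv2,numpy as np
s=bot.state(); print(s)
for n in("scene","side"):
    im=bot.capture(n); cv2.imwrite(f"pics/{n}0.png",im)
    c=bot.camera_info(n); print(n,c["fx"],c["fy"],c["cx"],c["cy"],c["dist"],np.round(c["pose"],3).tolist())
    for l in("tray_grip","pod_a","scoop","scoop_grip","mat","bowl_rim","knob_grip","needle_tip","mark_tip","mallet","punch","stand"):
        print(l,[(np.round(d["rect"]).tolist(),round(d["score"],2)) for d in bot.look_for(n,l)][:7])
print(bot.state()["time"])
E
```

```text
{'time': 0.0, 'q': array([-1.34259355e+00,  3.51232799e-01,  1.65246416e+00, -7.24787649e-06,
        1.13907709e+00, -8.45861742e-02]), 'qd': array([ 3.25739955e-04, -7.81712030e-04,  2.48430653e-05,  8.56156915e-04,
        9.12655411e-05,  2.40656869e-04]), 'joint_torque': array([ 1.90291925e-03, -5.06100440e+01, -2.91407776e+01, -6.04182219e-06,
        4.61459436e-03,  4.15218733e-05]), 'ee_pos': array([ 0.16919418, -0.52296744,  0.23074507]), 'tool_rot': array([-3.10208618e+00, -4.89148510e-01,  1.43400102e-04]), 'force': array([ 0.4131765 , -0.11774763, -0.0269935 ]), 'ft_torque': array([ 0.03157881, -0.0215494 ,  0.00725011]), 'grip_force': 0.0, 'grip_width': 0.08553058280222241}
scene 513.3894925180962 513.3894925180962 271.83792720336857 199.74910178302147 [0.03605142 0.         0.         0.         0.        ] [[-0.781, 0.389, -0.489, 1.22], [0.625, 0.48, -0.616, 0.815], [-0.005, -0.786, -0.618, 0.957], [0.0, 0.0, 0.0, 1.0]]
tray_grip [([229.0, 172.0, 328.0, 245.0], 0.56)]
pod_a [([280.0, 190.0, 302.0, 203.0], 0.73), ([307.0, 244.0, 328.0, 258.0], 0.71), ([270.0, 191.0, 2
[... 1370 characters left out ...]
([269.0, 232.0, 282.0, 243.0], 0.51), ([294.0, 283.0, 307.0, 306.0], 0.46), ([247.0, 218.0, 270.0, 235.0], 0.43)]
scoop [([277.0, 157.0, 326.0, 202.0], 0.63)]
scoop_grip [([273.0, 152.0, 324.0, 201.0], 0.71), ([118.0, 256.0, 254.0, 364.0], 0.66)]
mat [([256.0, 163.0, 342.0, 214.0], 0.76), ([314.0, 199.0, 356.0, 227.0], 0.65)]
bowl_rim [([114.0, 252.0, 251.0, 360.0], 0.82)]
knob_grip [([165.0, 257.0, 187.0, 279.0], 0.88), ([251.0, 204.0, 269.0, 216.0], 0.48)]
needle_tip [([343.0, 150.0, 365.0, 166.0], 0.55)]
mark_tip [([286.0, 219.0, 301.0, 232.0], 0.33)]
mallet [([313.0, 200.0, 357.0, 225.0], 0.87)]
punch [([343.0, 151.0, 365.0, 166.0], 0.59)]
stand [([218.0, 193.0, 318.0, 274.0], 0.59)]
1.3
```

```bash
python3 - <<'E'
import cv2
a=cv2.imread("pics/scene0.png")[125:365,150:460]; cv2.imwrite("pics/s1.png",cv2.resize(a,None,fx=2.5,fy=2.5,interpolation=3))
a=cv2.imread("pics/side0.png")[140:370,105:375]; cv2.imwrite("pics/d1.png",cv2.resize(a,None,fx=2.6,fy=2.6,interpolation=3))
E
```

```text
(no output)
```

View pics/s1.png

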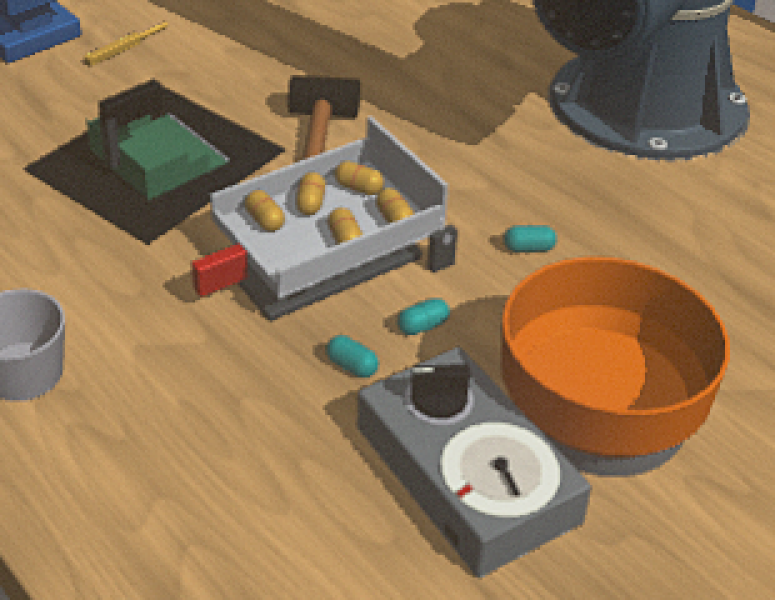

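View pics/d1.png

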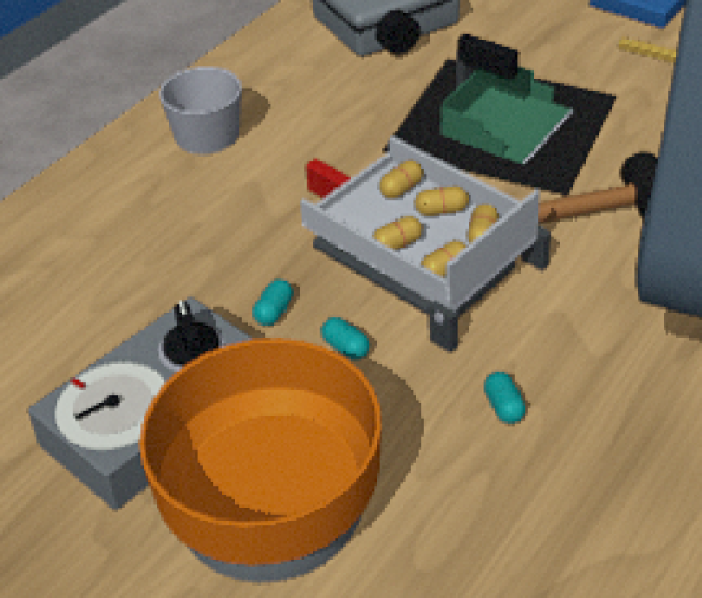

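```bash
cat > h.py <<'E'
from cell import bot
import cv2,numpy as np
from scipy.spatial.transform import Rotation as R
def ray(n,uv,info=None):
    c=info or bot.camera_info(n); K=np.array([[c["fx"],0,c["cx"]],[0,c["fy"],c["cy"]],[0,0,1]])
    p=cv2.undistortPoints(np.array(uv,float).reshape(-1,1,2),K,np.array(c["dist"])).reshape(-1,2)
    P=np.array(c["pose"]); return P[:3,3],np.c_[p,np.ones(len(p))]@P[:3,:3].T
def plane(n,uv,z,info=None):
    o,d=ray(n,uv,info); return o+d*((z-o[2])/d[:,2])[:,None]
def proj(n,X,info=None):
    c=info or bot.camera_info(n); K=np.array([[c["fx"],0,c["cx"]],[0,c["fy"],c["cy"]],[0,0,1]])
    T=np.linalg.inv(np.array(c["pose"])); r,_=cv2.Rodrigues(T[:3,:3])
    return cv2.projectPoints(np.array(X,float).reshape(-1,1,3),r,T[:3,3],K,np.array(c["dist"]))[0].reshape(-1,2)
def tri(a,b):
    oa,da=ray("scene",a);ob,db=ray("side",b);out=[]
    for x,y in zip(da,db):
        s=np.linalg.lstsq(np.c_[x,-y],ob-oa,rcond=None)[0]; p,q=oa+s[0]*x,ob+s[1]*y
        out.append(np.r_[(p+q)/2,np.linalg.norm(p-q)])
    return np.array(out)
E
python3 - <<'E'
from h import *
np.set_printoptions(precision=4,suppress=True)
S=lambda *p:np.array(p)/2.5+[150,125]
D=lambda *p:np.array(p)/2.6+[105,140]
print("lowwall",tri(S((367,118),(446,184)),D((538,192),(452,252))))
print("tab",tri(S((195,262),(243,248)),D((308,165),(345,183))))
print("mat",tri(S((153,80),(285,148),(148,243),(25,167)),D((615,97),(570,192),(388,150),(447,60))))
print("bowl",tri(S((615,345)),D((260,432))))
print("dial piv,tip,mark",tri(S((500,464),(516,495),(462,491)),D((113,401),(78,416),(80,383))))
print("lip",tri(S((165,115),(228,160)),D((572,112),(525,162))))
print("plane0.006",plane("scene",S((165,115),(228,160)),.008),plane("side",D((572,112),(525,162)),.008))
print("dial plane",plane("scene",S((500,464),(516,495),(462,491)),.058),plane("side",D((113,401),(78,416),(80,383)),.058))
print("block", tri(S((101,103),(160,84)),D((458,36),(517,52))))
print("knob bar", tri(S((413,368),(470,365)),D((183,303),(183,330))))
E
```

```text
lowwall [[ 0.4101 -0.0902  0.1041  0.0008]
 [ 0.4297  0.0567  0.1139  0.0124]]
tab [[ 0.6829 -0.0458  0.0607  0.0084]
 [ 0.6276 -0.0388  0.0587  0.0016]]
mat [[ 0.4797 -0.4414 -0.002   0.0145]
 [ 0.4332 -0.2184  0.0011  0.0039]
 [ 0.6654 -0.1763 -0.0028  0.0032]
 [ 0.7075 -0.3838  0.0014  0.002 ]]
bowl [[0.4613 0.3213 0.0952 0.0068]]
dial piv,tip,mark [[0.6236 0.3381 0.0585 0.0001]
 [0.6374 0.37   0.0592 0.0021]
 [0.6684 0.3363 0.055  0.0006]]
lip [[ 0.5095 -0.3721 -0.0021  0.0028]
 [ 0.5058 -0.2392  0.0034  0.002 ]]
plane0.006 [[ 0.5162 -0.3619  0.008 ]
 [ 0.5098 -0.2326  0.008 ]] [[ 0.503  -0.3573  0.008 ]
 [ 0.5035 -0.2354  0.008 ]]
dial plane [[0.6233 0.3379 0.058 ]
 [0.6369 0.3705 0.058 ]
 [0.6703 0.3382 0.058 ]] [[0.624  0.3378 0.058 ]
 [0.6387 0.3681 0.058 ]
 [0.6661 0.3377 0.058 ]]
block [[ 0.6378 -0.2986  0.1109  0.0036]
 [ 0.557  -0.301   0.1081  0.0069]]
knob bar [[0.6283 0.2278 0.0923 0.0016]
 [0.5938 0.2653 0.1053 0.0001]]
```

```bash
cat >> h.py <<'E'
def pose():
    s=bot.state(); return np.array(s["ee_pos"]),R.from_rotvec(s["tool_rot"])
def down(yaw,tilt=0):
    # tool x at world heading yaw, pointing down, then pitched about the horizontal left-hand axis; tilt>0: +x side raised/lip (-x) dips
    x=np.array([np.cos(yaw),np.sin(yaw),0]); B=R.from_matrix(np.c_[x,[x[1],-x[0],0],[0,0,-1]])
    return R.from_rotvec(tilt*np.array([x[1],-x[0],0]))*B
def plan(segs,start=None,dec=2):
    "segs: (pos,Rot,n,grip)"
    p,r=start or pose()
    for P,Q,n,g in segs:
        w=(r.inv()*Q).as_rotvec()/n
        A=sum((r*R.from_rotvec(k*w)).as_matrix() for k in range(n))
        s=np.linalg.solve(A,np.array(P)-p)
        row=np.round(np.r_[s/.025,w/.12],dec); flag="" if abs(row).max()<=1 else "  TOO BIG"
        print(n,"x",row.tolist()+[g],flag)
        for k in range(n):
            p=p+r.apply(row[:3]*.025); r=r*R.from_rotvec(row[3:]*.12)
    print("end",np.round(p,4)); return p,r
E
python3 - <<'E'
from h import *
np.set_printoptions(precision=4,suppress=True)
P=bot.camera_info("wrist")["pose"]; p,r=pose(); T=np.eye(4);T[:3,:3]=r.as_matrix();T[:3,3]=p
print(np.linalg.inv(T)@P, bot.camera_info("wrist")["fx"])
plan([((0.55,-0.04,.40),down(-.12),20,1)])
E
```

```text
[[ 0.0001 -0.9604 -0.2786  0.0706]
 [ 1.     -0.0003  0.0011  0.0006]
 [-0.0011 -0.2786  0.9604 -0.1422]
 [ 0.      0.      0.      1.    ]] 318.4707753418606
20 x [0.87, -0.89, -0.34, 0.0, 0.0, 0.18, 1] 
end [ 0.551  -0.038   0.4013]
```

Request:
carry_out(
  motion=[
    [0.87, -0.89, -0.34, 0, 0, 0.18, 1],
    [0.87, -0.89, -0.34, 0, 0, 0.18, 1],
    [0.87, -0.89, -0.34, 0, 0, 0.18, 1],
    [0.87, -0.89, -0.34, 0, 0, 0.18, 1],
    [0.87, -0.89, -0.34, 0, 0, 0.18, 1],
    [0.87, -0.89, -0.34, 0, 0, 0.18, 1],
    [0.87, -0.89, -0.34, 0, 0, 0.18, 1],
    [0.87, -0.89, -0.34, 0, 0, 0.18, 1],
    [0.87, -0.89, -0.34, 0, 0, 0.18, 1],
    [0.87, -0.89, -0.34, 0, 0, 0.18, 1],
  ],
)

```text
time: 2.13
ee_pos: [0.3343, -0.2585, 0.3169]
tool_rot: [3.138, 0.15, 0.001]
force: [0.3, -0.6, 0.1]
grip_width: 0.0855
grip_force: 0.0
```

Request:
carry_out(
  motion=[
    [0.87, -0.89, -0.34, 0, 0, 0.18, 1],
    [0.87, -0.89, -0.34, 0, 0, 0.18, 1],
    [0.87, -0.89, -0.34, 0, 0, 0.18, 1],
    [0.87, -0.89, -0.34, 0, 0, 0.18, 1],
    [0.87, -0.89, -0.34, 0, 0, 0.18, 1],
    [0.87, -0.89, -0.34, 0, 0, 0.18, 1],
    [0.87, -0.89, -0.34, 0, 0, 0.18, 1],
    [0.87, -0.89, -0.34, 0, 0, 0.18, 1],
    [0.87, -0.89, -0.34, 0, 0, 0.18, 1],
    [0.87, -0.89, -0.34, 0, 0, 0.18, 1],
  ],
)

```text
time: 2.97
ee_pos: [0.5519, -0.0365, 0.4018]
tool_rot: [3.136, -0.188, 0.0]
force: [0.7, -0.1, 1.0]
grip_width: 0.0851
grip_force: 0.0
```

```bash
python3 - <<'E'
from h import *
import json
i=bot.camera_info("wrist"); im=bot.capture("wrist"); cv2.imwrite("pics/w1r.png",im)
i={k:(np.array(v).tolist()) for k,v in i.items()}; json.dump(i,open("w1.json","w"))
cv2.imwrite("pics/w1.png",cv2.resize(im,None,fx=1.42,fy=1.42,interpolation=3)); print(bot.state()["ee_pos"],pose()[1].as_rotvec(),bot.state()["time"])
E
```

```text
[ 0.55496704 -0.03387928  0.40266317] [-3.13457393  0.18825951 -0.00401963] 3.0167
```

View pics/w1.png

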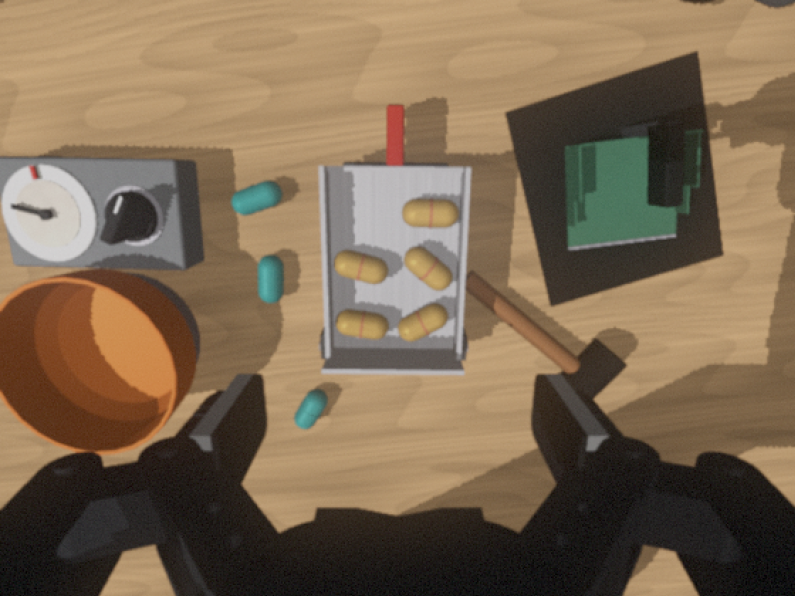

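```bash
python3 - <<'E'
from h import *
import json
np.set_printoptions(precision=4,suppress=True)
i=json.load(open("w1.json")); f=lambda z,*p: plane("wrist",np.array(p)/1.42,z,i)
print("tab corners",f(.062,(388,104),(404,104),(387,165),(404,165)))
print("lowwall outer top",f(.11,(322,374),(464,374)))
print("end wall outer",f(.062,(330,166),(463,166)), "side tops", f(.082,(319,167),(470,167)))
print("floor low",f(.05,(330,349),(460,349)))
print("scoop lip",f(.007,(567,249),(677,236)),"block top",f(.112,(648,122),(684,121),(648,205),(683,205)))
print("mat",f(.004,(507,112),(697,52),(722,253),(552,305)))
print("bowl rim L/R/T/B",f(.11,(-1,345),(198,350),(97,270),(100,450)))
print("knob bar",f(.095,(113,194),(127,194),(103,243),(118,243)))
print("dial",f(.058,(47,214),(10,207),(37,177)))
print("pods",f(.065,(430,212),(361,266),(428,268),(362,324),(422,322)))
E
```

```text
tab corners [[ 0.685  -0.0432  0.062 ]
 [ 0.6831 -0.059   0.062 ]
 [ 0.6272 -0.0349  0.062 ]
 [ 0.6251 -0.0522  0.062 ]]
lowwall outer top [[ 0.4258  0.0586  0.11  ]
 [ 0.4079 -0.0896  0.11  ]]
end wall outer [[ 0.6333  0.0233  0.062 ]
 [ 0.6169 -0.1121  0.062 ]] side tops [[ 0.6332  0.0313  0.082 ]
 [ 0.6154 -0.1162  0.082 ]]
floor low [[ 0.4293  0.0582  0.05  ]
 [ 0.411  -0.0935  0.05  ]]
scoop lip [[ 0.506  -0.2365  0.007 ]
 [ 0.5063 -0.3699  0.007 ]] block top [[ 0.6368 -0.2755  0.112 ]
 [ 0.6342 -0.3086  0.112 ]
 [ 0.562  -0.2772  0.112 ]
 [ 0.5582 -0.311   0.112 ]]
mat [[ 0.6687 -0.1739  0.004 ]
 [ 0.708  -0.3863  0.004 ]
 [ 0.478  -0.4291  0.004 ]
 [ 0.4364 -0.2175  0.004 ]]
bowl rim L/R/T/B [[0.498  0.3942 0.11  ]
 [0.4678 0.1824 0.11  ]
 [0.5634 0.263  0.11  ]
 [0.3621 0.3242 0.11  ]]
knob bar [[0.6334 0.2348 0.095 ]
 [0.6316 0.2208 0.095 ]
 [0.5877 0.259  0.095 ]
 [0.5857 0.2436 0.095 ]]
dial [[0.6234 0.3368 0.058 ]
 [0.636  0.3757 0.058 ]
 [0.6623 0.335  0.058 ]]
pods [[ 0.5748 -0.0736  0.065 ]
 [ 0.5264  0.0062  0.065 ]
 [ 0.5156 -0.0654  0.065 ]
 [ 0.4607  0.0145  0.065 ]
 [ 0.455  -0.0525  0.065 ]]
```

```bash
cat >> h.py <<'E'
YAW=-.127; H=np.array([.422,-.0155,.05]); TX=np.array([np.cos(YAW),np.sin(YAW),0]); TY=np.array([-TX[1],TX[0],0])
def tray(t,x,y=0,z=0):
    c,s=np.cos(t),np.sin(t); return H+TX*(x*c-z*s)+TY*y+np.array([0,0,x*s+z*c])
E
python3 - <<'E'
from h import *
g=lambda t:(tray(t,.24,0,-.005-.019+.003),down(YAW,t))
s=plan([((.66,-.0465,.14),down(YAW),11,1),(g(0)[0],down(YAW),7,1)])
s=plan([(*g(.1),4,0),(*g(.2),4,0),(*g(.32),5,0)],s,3)
E
```

```text
11 x [0.38, -0.0, 0.96, -0.0, -0.0, 0.01, 1] 
7 x [0.0, -0.0, 0.63, -0.0, -0.0, -0.01, 1] 
end [ 0.6596 -0.0466  0.0287]
4 x [0.022, -0.007, -0.243, -0.003, 0.203, 0.004, 0] 
4 x [0.018, -0.0, -0.241, -0.0, 0.209, 0.0, 0] 
5 x [0.017, -0.0, -0.23, -0.0, 0.2, 0.0, 0] 
end [ 0.6545 -0.0452  0.1055]
```

Request:
carry_out(
  motion=[
    [0.42, 0, 1, 0, 0, 0.01, 1],
    [0.42, 0, 1, 0, 0, 0.01, 1],
    [0.42, 0, 1, 0, 0, 0.01, 1],
    [0.42, 0, 1, 0, 0, 0.01, 1],
    [0.42, 0, 1, 0, 0, 0.01, 1],
    [0.42, 0, 1, 0, 0, 0.01, 1],
    [0.42, 0, 1, 0, 0, 0.01, 1],
    [0.42, 0, 1, 0, 0, 0.01, 1],
    [0.42, 0, 1, 0, 0, 0.01, 1],
    [0.4, 0, 1, 0, 0, 0.02, 1],
  ],
)

```text
time: 3.85
ee_pos: [0.6551, -0.051, 0.15]
tool_rot: [-3.135, 0.208, -0.0]
force: [0.7, 0.1, -0.2]
grip_width: 0.0854
grip_force: 0.0
```

```bash
python3 - <<'E'
from h import *
p,r=pose();print(p,r.as_matrix()[:,0])
plan([(tray(0,.24,0,-.021),down(YAW),7,1)])
E
```

```text
[ 0.65509742 -0.05103199  0.14997213] [ 9.91245505e-01 -1.32031614e-01  2.74316548e-05]
7 x [0.02, -0.03, 0.69, -0.0, -0.0, -0.01, 1] 
end [ 0.6592 -0.0463  0.0292]
```

Request:
carry_out(
  motion=[
    [0.02, -0.03, 0.69, 0, 0, 0, 1],
    [0.02, -0.03, 0.69, 0, 0, 0, 1],
    [0.02, -0.03, 0.69, 0, 0, 0, 1],
    [0.02, -0.03, 0.69, 0, 0, 0, 1],
    [0.02, -0.03, 0.69, 0, 0, 0, 1],
    [0.02, -0.03, 0.69, 0, 0, 0, 1],
    [0.02, -0.03, 0.6, 0, 0, 0, 1],
    [0, 0, 0, 0, 0, 0, 0],
    [0, 0, 0, 0, 0, 0, 0],
    [0, 0, 0, 0, 0, 0, 0],
  ],
)

```text
time: 4.68
ee_pos: [0.6594, -0.0463, 0.0337]
tool_rot: [3.135, -0.208, 0.002]
force: [0.1, -0.8, -0.3]
grip_width: 0.0518
grip_force: 0.0
```

Request:
carry_out(
  motion=[
    [0, 0, 0, 0, 0, 0, 0],
    [0, 0, 0, 0, 0, 0, 0],
    [0, 0, 0, 0, 0, 0, 0],
    [0, 0, 0, 0, 0, 0, 0],
    [0, 0, 0, 0, 0, 0, 0],
  ],
)

```text
time: 5.1
ee_pos: [0.6594, -0.0457, 0.0339]
tool_rot: [-3.134, 0.207, -0.002]
force: [-1.5, 4.0, 5.2]
grip_width: 0.0169
grip_force: 59.1
```

Request:
carry_out(
  motion=[
    [0.018, 0, -0.24, 0, 0.2, 0, 0],
    [0.018, 0, -0.24, 0, 0.2, 0, 0],
    [0.018, 0, -0.24, 0, 0.2, 0, 0],
    [0.018, 0, -0.24, 0, 0.2, 0, 0],
    [0.018, 0, -0.24, 0, 0.2, 0, 0],
    [0.018, 0, -0.24, 0, 0.2, 0, 0],
    [0.018, 0, -0.24, 0, 0.2, 0, 0],
    [0.018, 0, -0.24, 0, 0.2, 0, 0],
    [0.018, 0, -0.24, 0, 0.2, 0, 0],
    [0.018, 0, -0.24, 0, 0.2, 0, 0],
  ],
)

```text
time: 5.93
ee_pos: [0.6562, -0.0453, 0.092]
tool_rot: [3.097, -0.205, 0.373]
force: [4.4, 3.8, -11.9]
grip_width: 0.017
grip_force: 58.7
```

Request:
carry_out(
  motion=[
    [0.018, 0, -0.24, 0, 0.2, 0, 0],
    [0.018, 0, -0.24, 0, 0.2, 0, 0],
    [0.018, 0, -0.24, 0, 0.2, 0, 0],
    [0.018, 0, -0.24, 0, 0.2, 0, 0],
    [0, 0, 0, 0, 0, 0, 0],
    [0, 0, 0, 0, 0, 0, 0],
    [0, 0, 0, 0, 0, 0, 0],
    [0, 0, 0, 0, 0, 0, 0],
  ],
)

```text
time: 6.6
ee_pos: [0.6506, -0.0446, 0.1157]
tool_rot: [3.071, -0.203, 0.515]
force: [-8.5, 6.2, -0.5]
grip_width: 0.0171
grip_force: 61.1
```

```bash
python3 - <<'E'
from h import *
p,r=pose();print(p,r.as_matrix()[:,0],bot.state()["force"],bot.state()["time"])
a=bot.capture("scene")[150:260,215:345]; b=bot.capture("side")[180:280,205:335]
f=lambda x:cv2.resize(x,(520,400*len(x)//100),interpolation=3)[:300] if 0 else cv2.resize(x,(400,320),interpolation=3)
cv2.imwrite("pics/t1.png",np.hstack([f(a),f(b)]))
E
```

```text
[ 0.65063236 -0.04460836  0.11567231] [ 0.93714866 -0.12459204  0.32592823] [-8.47845724  6.20463216 -0.50753981] 6.6
```

View pics/t1.png

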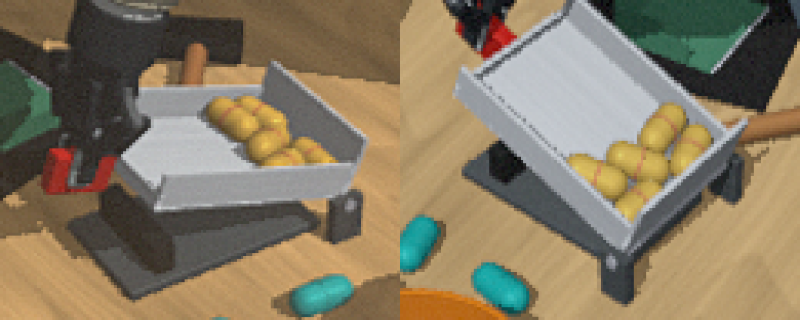

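Request:
carry_out(
  motion=[
    [-0.022, 0, 0.24, 0, -0.2, 0, 0],
    [-0.022, 0, 0.24, 0, -0.2, 0, 0],
    [-0.022, 0, 0.24, 0, -0.2, 0, 0],
    [-0.022, 0, 0.24, 0, -0.2, 0, 0],
    [-0.022, 0, 0.24, 0, -0.2, 0, 0],
    [-0.022, 0, 0.24, 0, -0.2, 0, 0],
    [0, 0, 0, 0, 0, 0, 0],
    [0, 0, 0, 0, 0, 0, 1],
    [0, 0, 0, 0, 0, 0, 1],
    [0, 0, 0, 0, 0, 0, 1],
  ],
)

```text
time: 7.53
ee_pos: [0.6591, -0.0464, 0.0814]
tool_rot: [3.107, -0.206, 0.301]
force: [-0.1, 0.7, -0.2]
grip_width: 0.0524
grip_force: 0.0
```

Request:
carry_out(
  motion=[
    [0, 0, 0, 0, 0, 0, 1],
    [0, 0, 0, 0, 0, 0, 1],
    [0, 0, 0, 0, 0, 0, 1],
    [0, 0, -0.5, 0, 0, 0, 1],
    [0, 0, -1, 0, 0, 0, 1],
    [0, 0, -1, 0, 0, 0, 1],
    [0, 0, -1, 0, 0, 0, 1],
    [0, 0, -1, 0, 0, 0, 1],
  ],
)

```text
time: 8.2
ee_pos: [0.637, -0.0433, 0.1935]
tool_rot: [3.108, -0.206, 0.3]
force: [0.2, 0.9, 0.0]
grip_width: 0.0856
grip_force: 0.0
```

```bash
python3 - <<'E'
from h import *
p,r=pose();print(p,r.as_matrix()[:,0],bot.state()["force"],bot.state()["time"])
s=plan([((.592,-.30,.26),down(0),14,1)])
E
```

```text
[ 0.6369825  -0.04327842  0.19346874] [ 0.97290454 -0.12957411  0.1914871 ] [0.18354111 0.9355741  0.04753029] 8.2
14 x [-0.06, 0.74, -0.2, 0.01, -0.11, -0.08, 1] 
end [ 0.5908 -0.2993  0.2609]
```

Request:
carry_out(
  motion=[
    [-0.06, 0.74, -0.2, 0.01, -0.11, -0.08, 1],
    [-0.06, 0.74, -0.2, 0.01, -0.11, -0.08, 1],
    [-0.06, 0.74, -0.2, 0.01, -0.11, -0.08, 1],
    [-0.06, 0.74, -0.2, 0.01, -0.11, -0.08, 1],
    [-0.06, 0.74, -0.2, 0.01, -0.11, -0.08, 1],
    [-0.06, 0.74, -0.2, 0.01, -0.11, -0.08, 1],
    [-0.06, 0.74, -0.2, 0.01, -0.11, -0.08, 1],
    [-0.06, 0.74, -0.2, 0.01, -0.11, -0.08, 1],
    [-0.06, 0.74, -0.2, 0.01, -0.11, -0.08, 1],
    [-0.06, 0.74, -0.2, 0.01, -0.11, -0.08, 1],
  ],
)

```text
time: 9.03
ee_pos: [0.5992, -0.2264, 0.2404]
tool_rot: [3.138, -0.055, 0.094]
force: [-1.0, 0.5, -0.4]
grip_width: 0.0854
grip_force: 0.0
```

Request:
carry_out(
  motion=[
    [-0.06, 0.74, -0.2, 0.01, -0.11, -0.08, 1],
    [-0.06, 0.74, -0.2, 0.01, -0.11, -0.08, 1],
    [-0.06, 0.74, -0.2, 0.01, -0.11, -0.08, 1],
    [-0.06, 0.74, -0.2, 0.01, -0.11, -0.08, 1],
    [0, 0, 0, 0, 0, 0, 1],
    [0, 0, 0, 0, 0, 0, 1],
    [0, 0, 0, 0, 0, 0, 1],
  ],
)

```text
time: 9.62
ee_pos: [0.5911, -0.2987, 0.259]
tool_rot: [-3.138, -0.004, -0.012]
force: [0.7, 0.2, -0.0]
grip_width: 0.0859
grip_force: 0.0
```

```bash
cat >> h.py <<'E'
import json
def snap(name,fx=1.42):
    i=bot.camera_info("wrist"); im=bot.capture("wrist")
    json.dump({k:(np.array(v).tolist()) for k,v in i.items()},open(name+".json","w"))
    cv2.imwrite(f"pics/{name}.png",cv2.resize(im,None,fx=fx,fy=fx,interpolation=3)); print(*pose()[0],pose()[1].as_rotvec(),bot.state()["time"])
E
python3 -c "
from h import *
snap('w2')"
```

```text
0.5911633964009978 -0.2984903190325282 0.2588549365853074 [-3.1379056  -0.00489122 -0.01125307] 9.6667
```

View pics/w2.png

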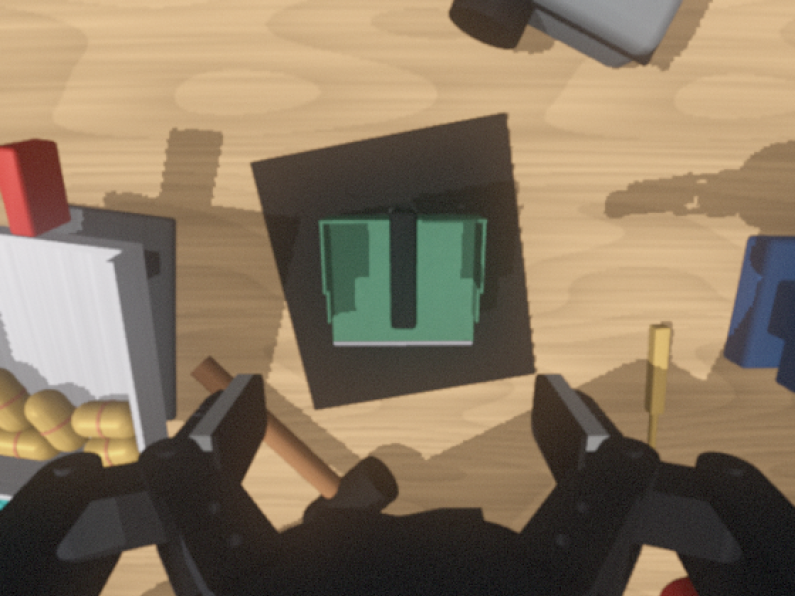

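```bash
python3 - <<'E'
from h import *
np.set_printoptions(precision=4,suppress=True)
i=json.load(open("w2.json")); f=lambda z,*p: plane("wrist",np.array(p)/1.42,z,i)
print("block top",f(.112,(391,214),(416,214),(390,328),(416,328)))
print("lip",f(.009,(334,344),(473,344)))
print("mat",f(.004,(252,162),(506,114),(535,374),(315,408)).mean(0))
s=plan([((.588,-.303,.165),down(0),5,1),((.588,-.303,.080),down(0),5,1)],dec=3)
E
```

```text
block top [[ 0.6353 -0.2943  0.112 ]
 [ 0.6353 -0.3101  0.112 ]
 [ 0.559  -0.2935  0.112 ]
 [ 0.559  -0.3111  0.112 ]]
lip [[ 0.5068 -0.2392  0.009 ]
 [ 0.5073 -0.3683  0.009 ]]
mat [ 0.5722 -0.3023  0.004 ]
5 x [-0.029, 0.038, 0.751, -0.006, -0.012, 0.005, 1] 
5 x [0.0, -0.0, 0.68, -0.0, 0.0, 0.0, 1] 
end [ 0.5879 -0.303   0.08  ]
```

Request:
carry_out(
  motion=[
    [-0.01, 0.038, 0.75, 0, 0, 0, 1],
    [-0.01, 0.038, 0.75, 0, 0, 0, 1],
    [-0.01, 0.038, 0.75, 0, 0, 0, 1],
    [-0.01, 0.038, 0.75, 0, 0, 0, 1],
    [-0.01, 0.038, 0.75, 0, 0, 0, 1],
    [0, 0, 0.7, 0, 0, 0, 1],
    [0, 0, 0.7, 0, 0, 0, 1],
    [0, 0, 0.7, 0, 0, 0, 1],
    [0, 0, 0.7, 0, 0, 0, 1],
    [0, 0, 0.7, 0, 0, 0, 1],
  ],
)

```text
time: 10.5
ee_pos: [0.5914, -0.3024, 0.0768]
tool_rot: [-3.138, -0.006, -0.011]
force: [-0.3, 0.3, 0.2]
grip_width: 0.0852
grip_force: 0.0
```

Request:
carry_out(
  motion=[
    [0, 0, 0, 0, 0, 0, 1],
    [0, 0, 0, 0, 0, 0, 0],
    [0, 0, 0, 0, 0, 0, 0],
    [0, 0, 0, 0, 0, 0, 0],
    [0, 0, 0, 0, 0, 0, 0],
    [0, 0, 0, 0, 0, 0, 0],
    [0, 0, 0, 0, 0, 0, 0],
    [0, 0, 0, 0, 0, 0, 0],
    [0, 0, 0, 0, 0, 0, 0],
    [0, 0, 0, 0, 0, 0, 0],
  ],
)

```text
time: 11.33
ee_pos: [0.5915, -0.3035, 0.0781]
tool_rot: [-3.139, -0.005, -0.012]
force: [-0.9, 2.2, 6.5]
grip_width: 0.0171
grip_force: 63.0
```

```bash
python3 - <<'E'
from h import *
s=bot.state();p,r=pose();print(p,r.as_matrix()[:,0],s["force"],s["time"],s["grip_width"],s["grip_force"])
E
```

```text
[ 0.59154748 -0.30353424  0.07806988] [0.99996581 0.00291321 0.0077389 ] [-0.88750005  2.22835041  6.51663435] 11.3333 0.01709814109642545 63.04810881614685
```

```bash
cat >> h.py <<'E'
# scoop lip in tool at grasp: tool (p,r) -> lip
G=(np.array([.59154748,-.30353424,.07806988]),R.from_matrix(np.c_[[ .99996581,.00291321,.0077389],[.00291321,-.99999,0],[0,0,-1]]))
SL=down(.002)                      # scoop orientation written as a tool-like frame (x back, z down)
Q=G[1].inv()*SL; L=G[1].inv().apply(np.array([.507,-.3035,.004])-G[0])
def sc(lip,pitch,yaw=YAW):
    r=down(yaw,pitch)*Q.inv(); return np.array(lip)-r.apply(L),r
def lipnow():
    p,r=pose(); S=(r*Q).as_matrix(); return p+r.apply(L),np.arcsin(S[2,0]),np.arctan2(S[1,0],S[0,0])
def intray(X,t):
    d=np.array(X)-H; a=d@TX; return a*np.cos(t)+d[2]*np.sin(t),d@TY,-a*np.sin(t)+d[2]*np.cos(t)
E
python3 - <<'E'
from h import *
T=.19
s=plan([((.592,-.3035,.30),down(.003,.0077),9,0),(*sc(tray(T,.125,0,.09),T+.2),12,0)])
E
```

```text
9 x [0.01, -0.0, -0.99, -0.0, -0.0, -0.0, 0] 
12 x [-0.12, -0.89, 0.1, -0.02, 0.27, 0.09, 0] 
end [ 0.5778 -0.0364  0.2643]
```

Request:
carry_out(
  motion=[
    [0.01, 0, -0.5, 0, 0, 0, 0],
    [0.01, 0, -1, 0, 0, 0, 0],
    [0.01, 0, -1, 0, 0, 0, 0],
    [0.01, 0, -1, 0, 0, 0, 0],
    [0.01, 0, -1, 0, 0, 0, 0],
    [0.01, 0, -1, 0, 0, 0, 0],
    [0.01, 0, -1, 0, 0, 0, 0],
    [0.01, 0, -1, 0, 0, 0, 0],
    [0.01, 0, -1, 0, 0, 0, 0],
    [0, 0, -0.4, 0, 0, 0, 0],
  ],
)

```text
time: 12.17
ee_pos: [0.5925, -0.3047, 0.3042]
tool_rot: [-3.141, -0.004, -0.018]
force: [-0.6, -0.7, -0.6]
grip_width: 0.0171
grip_force: 62.1
```

Request:
carry_out(
  motion=[
    [-0.12, -0.89, 0.1, -0.02, 0.27, 0.09, 0],
    [-0.12, -0.89, 0.1, -0.02, 0.27, 0.09, 0],
    [-0.12, -0.89, 0.1, -0.02, 0.27, 0.09, 0],
    [-0.12, -0.89, 0.1, -0.02, 0.27, 0.09, 0],
    [-0.12, -0.89, 0.1, -0.02, 0.27, 0.09, 0],
    [-0.12, -0.89, 0.1, -0.02, 0.27, 0.09, 0],
    [-0.12, -0.89, 0.1, -0.02, 0.27, 0.09, 0],
    [-0.12, -0.89, 0.1, -0.02, 0.27, 0.09, 0],
    [-0.12, -0.89, 0.1, -0.02, 0.27, 0.09, 0],
    [-0.12, -0.89, 0.1, -0.02, 0.27, 0.09, 0],
  ],
)

```text
time: 13.0
ee_pos: [0.5759, -0.08, 0.2697]
tool_rot: [3.075, -0.166, 0.515]
force: [0.6, 0.3, -1.8]
grip_width: 0.0171
grip_force: 62.0
```

Request:
carry_out(
  motion=[
    [-0.12, -0.89, 0.1, -0.02, 0.27, 0.09, 0],
    [-0.12, -0.89, 0.1, -0.02, 0.27, 0.09, 0],
    [0, 0, 0, 0, 0, 0, 0],
    [0, 0, 0, 0, 0, 0, 0],
    [0, 0, 0, 0, 0, 0, 0],
  ],
)

```text
time: 13.42
ee_pos: [0.5776, -0.0367, 0.2635]
tool_rot: [3.05, -0.197, 0.611]
force: [0.1, -0.2, -1.6]
grip_width: 0.0171
grip_force: 62.0
```

```bash
python3 - <<'E'
from h import *
T=.19
l=lipnow(); print(l,intray(l[0],T)); snap('w3')
s=plan([(*sc(tray(T,.112,0,.003),T+.2),8,0)],dec=3)
a=bot.capture("side")[150:280,205:355]; cv2.imwrite("pics/t2.png",cv2.resize(a,None,fx=4,fy=4,interpolation=3))
E
```

```text
(array([ 0.52820173, -0.02992254,  0.16273422]), np.float64(0.391614288435614), np.float64(-0.13009554248932656)) (np.float64(0.12653536077581215), np.float64(-0.0008549903391769659), np.float64(0.09046488037391817))
0.577780794648591 -0.03703922646327159 0.2635587841359037 [ 3.05002939 -0.19787183  0.61168098] 13.4667
8 x [-0.161, -0.007, 0.414, 0.0, -0.002, -0.004, 0] 
end [ 0.5801 -0.0359  0.1747]
```

View pics/w3.png

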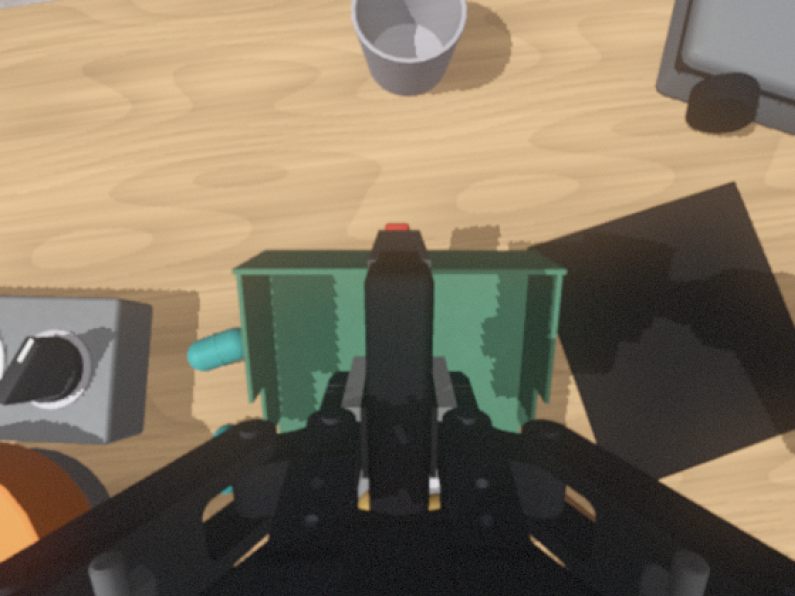

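Request:
carry_out(
  motion=[
    [-0.161, -0.01, 0.414, 0, 0, 0, 0],
    [-0.161, -0.01, 0.414, 0, 0, 0, 0],
    [-0.161, -0.01, 0.414, 0, 0, 0, 0],
    [-0.161, -0.01, 0.414, 0, 0, 0, 0],
    [-0.161, -0.01, 0.414, 0, 0, 0, 0],
    [-0.161, -0.01, 0.414, 0, 0, 0, 0],
    [-0.161, -0.01, 0.414, 0, 0, 0, 0],
    [-0.161, -0.01, 0.35, 0, 0, 0, 0],
    [0, 0, 0, 0, 0, 0, 0],
  ],
)

```text
time: 14.27
ee_pos: [0.5788, -0.0351, 0.1742]
tool_rot: [3.051, -0.199, 0.608]
force: [-1.1, -0.6, -2.4]
grip_width: 0.0175
grip_force: 62.0
```

```bash
python3 - <<'E'
from h import *
T=.19
l=lipnow(); print(l,intray(l[0],T))
s=plan([(*sc(tray(T,.075,0,.001),T+.17),5,0),(*sc(tray(T,.035,0,.001),T+.10),5,0),(*sc(tray(T,.006,0,.001),T+.03),5,0)],dec=3)
a=bot.capture("side")[160:285,205:335];b=bot.capture("scene")[150:275,215:345]; cv2.imwrite("pics/t3.png",cv2.resize(np.hstack([a,b]),None,fx=3,fy=3,interpolation=3))
E
```

```text
(array([ 0.52911535, -0.02817435,  0.07361801]), np.float64(0.38915148175745734), np.float64(-0.13141129975700036)) (np.float64(0.11037748413095161), np.float64(0.0009948341061824986), np.float64(0.002823046482053542))
5 x [-0.263, 0.006, -0.02, 0.0, -0.049, -0.007, 0] 
5 x [-0.276, -0.001, 0.002, 0.0, -0.116, 0.0, 0] 
5 x [-0.191, 0.0, 0.03, 0.0, -0.117, 0.0, 0] 
end [ 0.4934 -0.0248  0.1428]
```

View pics/t3.png

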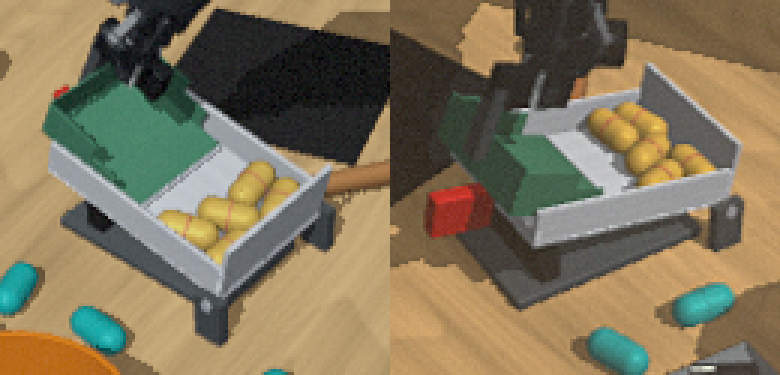

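Request:
carry_out(
  motion=[
    [-0.263, 0.006, -0.01, 0, -0.049, -0.007, 0],
    [-0.263, 0.006, -0.01, 0, -0.049, -0.007, 0],
    [-0.263, 0.006, -0.01, 0, -0.049, -0.007, 0],
    [-0.263, 0.006, -0.01, 0, -0.049, -0.007, 0],
    [-0.263, 0.006, -0.01, 0, -0.049, -0.007, 0],
    [-0.276, 0, 0.002, 0, -0.116, 0, 0],
    [-0.276, 0, 0.002, 0, -0.116, 0, 0],
    [-0.276, 0, 0.002, 0, -0.116, 0, 0],
  ],
)

```text
time: 15.03
ee_pos: [0.5294, -0.0289, 0.1578]
tool_rot: [3.074, -0.193, 0.504]
force: [3.3, 0.9, -2.1]
grip_width: 0.0171
grip_force: 61.8
```

```bash
python3 - <<'E'
from h import *
T=.19
l=lipnow(); print(l,intray(l[0],T),bot.state()["force"])
s=plan([(*sc(tray(T,.028,0,.001),T+.10),4,0),(*sc(tray(T,.006,0,.001),T+.04),5,0)],dec=3)
E
```

```text
(array([ 0.47297404, -0.02151635,  0.06082832]), np.float64(0.3209288843161449), np.float64(-0.12633014368690765)) (np.float64(0.0524469184086213), np.float64(0.0004884178616843884), np.float64(0.0009401710538163594)) [ 3.31660788  0.92946578 -2.06945179]
4 x [-0.22, 0.005, -0.004, -0.0, -0.064, 0.001, 0] 
5 x [-0.14, -0.0, 0.027, -0.0, -0.1, 0.0, 0] 
end [ 0.4926 -0.0247  0.1435]
```

Request:
carry_out(
  motion=[
    [-0.22, 0.005, -0.004, 0, -0.064, 0, 0],
    [-0.22, 0.005, -0.004, 0, -0.064, 0, 0],
    [-0.22, 0.005, -0.004, 0, -0.064, 0, 0],
    [-0.22, 0.005, -0.004, 0, -0.064, 0, 0],
    [-0.14, 0, 0.027, 0, -0.1, 0, 0],
    [-0.14, 0, 0.027, 0, -0.1, 0, 0],
  ],
)

```text
time: 15.53
ee_pos: [0.5131, -0.0264, 0.1567]
tool_rot: [3.083, -0.197, 0.465]
force: [23.8, 9.8, 42.4]
grip_width: 0.0171
grip_force: 73.0
```

```bash
python3 - <<'E'
from h import *
T=.19
l=lipnow(); print(l,intray(l[0],T),bot.state()["force"])
s=plan([(*sc(tray(T,.006,0,.001),T+.04),4,0)],dec=3)
a=bot.capture("side")[160:285,205:335];b=bot.capture("scene")[150:275,215:345]; cv2.imwrite("pics/t4.png",cv2.resize(np.hstack([a,b]),None,fx=3,fy=3,interpolation=3))
E
```

```text
(array([ 0.45429192, -0.01846949,  0.06123667]), np.float64(0.2954230927309129), np.float64(-0.12860915379603519)) (np.float64(0.03394690293732729), np.float64(0.0011444816898327792), np.float64(0.004913923076596458)) [23.75210449  9.7892785  42.39672574]
4 x [-0.234, 0.009, 0.071, -0.003, -0.136, -0.003, 0] 
end [ 0.4925 -0.0247  0.1435]
```

View pics/t4.png

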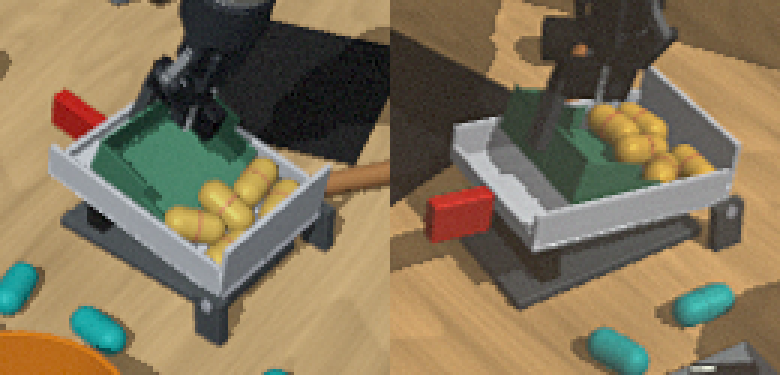

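```bash
python3 - <<'E'
from h import *
T=.19
s=plan([(*sc(tray(T,.036,0,.010),T+.02),4,0),(*sc(tray(T,.042,0,.035),0),5,0),(*sc(tray(T,.05,0,.065),-.15),5,0)],dec=3)
E
```

```text
4 x [0.088, 0.008, 0.023, -0.003, -0.177, -0.002, 0] 
5 x [0.157, 0.0, -0.058, 0.001, -0.35, 0.0, 0] 
5 x [0.091, 0.0, -0.145, -0.0, -0.25, 0.0, 0] 
end [ 0.5525 -0.0323  0.1838]
```

Request:
carry_out(
  motion=[
    [0.088, 0.008, 0.023, 0, -0.177, 0, 0],
    [0.088, 0.008, 0.023, 0, -0.177, 0, 0],
    [0.088, 0.008, 0.023, 0, -0.177, 0, 0],
    [0.088, 0.008, 0.023, 0, -0.177, 0, 0],
    [0.157, 0, -0.058, 0, -0.35, 0, 0],
    [0.157, 0, -0.058, 0, -0.35, 0, 0],
    [0.157, 0, -0.058, 0, -0.35, 0, 0],
    [0.157, 0, -0.058, 0, -0.35, 0, 0],
    [0.157, 0, -0.058, 0, -0.35, 0, 0],
  ],
)

```text
time: 16.38
ee_pos: [0.5297, -0.0302, 0.1571]
tool_rot: [-3.134, 0.196, 0.043]
force: [0.2, -0.7, -3.7]
grip_width: 0.0169
grip_force: 64.3
```

```bash
python3 - <<'E'
from h import *
T=.19
l=lipnow(); print(l,intray(l[0],T),bot.state()["force"])
s=plan([(*sc(tray(T,.05,0,.065),-.15),5,0)],dec=3)
a=bot.capture("side")[160:285,205:335];b=bot.capture("scene")[150:275,215:345]; cv2.imwrite("pics/t5.png",cv2.resize(np.hstack([a,b]),None,fx=3,fy=3,interpolation=3))
E
```

```text
(array([ 0.44359996, -0.01917841,  0.08571891]), np.float64(-0.03127580452518944), np.float64(-0.12598208945661088)) (np.float64(0.028243773748965684), np.float64(-0.0009129636798709869), np.float64(0.030941640996903375)) [ 0.18926109 -0.67685588 -3.68473019]
5 x [0.166, -0.006, -0.227, 0.001, -0.198, 0.002, 0] 
end [ 0.5524 -0.0323  0.1838]
```

View pics/t5.png

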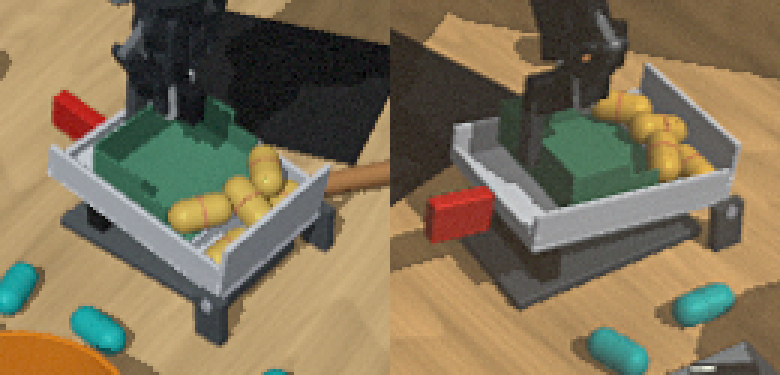

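```bash
python3 - <<'E'
from h import *
T=.19
s=plan([(*sc(tray(T,.010,0,.038),-.06),4,0),(*sc(tray(T,.012,0,.07),-.22),5,0)],dec=3)
E
```

```text
4 x [-0.183, -0.009, -0.004, 0.001, -0.065, 0.002, 0] 
5 x [0.03, 0.0, -0.139, 0.001, -0.267, -0.0, 0] 
end [ 0.5185 -0.028   0.1748]
```

Request:
carry_out(
  motion=[
    [-0.183, -0.009, -0.004, 0, -0.065, 0, 0],
    [-0.183, -0.009, -0.004, 0, -0.065, 0, 0],
    [-0.183, -0.009, -0.004, 0, -0.065, 0, 0],
    [-0.183, -0.009, -0.004, 0, -0.065, 0, 0],
    [0.03, 0, -0.139, 0, -0.267, 0, 0],
    [0.03, 0, -0.139, 0, -0.267, 0, 0],
    [0.03, 0, -0.139, 0, -0.267, 0, 0],
    [0.03, 0, -0.139, 0, -0.267, 0, 0],
    [0.03, 0, -0.139, 0, -0.267, 0, 0],
  ],
)

```text
time: 17.23
ee_pos: [0.5169, -0.0277, 0.1752]
tool_rot: [-3.104, 0.195, 0.339]
force: [-0.3, -0.3, -2.4]
grip_width: 0.0174
grip_force: 64.0
```

```bash
python3 - <<'E'
from h import *
T=.19
l=lipnow(); print(l,intray(l[0],T),bot.state()["force"])
a=bot.capture("side")[160:285,205:335];b=bot.capture("scene")[150:275,215:345]; cv2.imwrite("pics/t6.png",cv2.resize(np.hstack([a,b]),None,fx=3,fy=3,interpolation=3))
E
```

```text
(array([ 0.41890881, -0.0151009 ,  0.12154149]), np.float64(-0.22172674816608898), np.float64(-0.1261785136628836)) (np.float64(0.010450488008926978), np.float64(4.360124282984314e-06), np.float64(0.07084268903069482)) [-0.32901187 -0.30492588 -2.36159415]
```

View pics/t6.png

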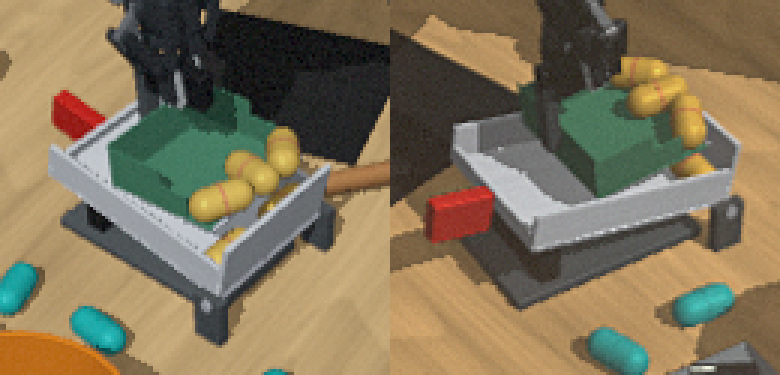

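```bash
python3 - <<'E'
from h import *
s=plan([(*sc((.44,-.018,.25),-.32),10,0)],dec=3)
E
```

```text
10 x [-0.025, 0.001, -0.485, 0.001, -0.083, 0.001, 0] 
end [ 0.5426 -0.0312  0.2938]
```

Request:
carry_out(
  motion=[
    [0, 0, 0, 0, -0.2, 0, 0],
    [0, 0, 0, 0, -0.2, 0, 0],
    [0, 0, 0, 0, -0.2, 0, 0],
    [-0.025, 0, -0.4, 0, -0.05, 0, 0],
    [-0.025, 0, -0.5, 0, -0.05, 0, 0],
    [-0.025, 0, -0.6, 0, -0.05, 0, 0],
    [-0.025, 0, -0.7, 0, -0.05, 0, 0],
    [-0.025, 0, -0.7, 0, 0, 0, 0],
    [-0.025, 0, -0.7, 0, 0, 0, 0],
    [-0.025, 0, -0.7, 0, 0, 0, 0],
  ],
)

```text
time: 18.17
ee_pos: [0.545, -0.0312, 0.2793]
tool_rot: [-3.079, 0.193, 0.483]
force: [-0.6, -0.0, -2.8]
grip_width: 0.0171
grip_force: 64.0
```

```bash
python3 - <<'E'
from h import *
l=lipnow(); print(l,bot.state()["force"])
for c in("scene","side"):
    im=bot.capture(c); print([(np.round(d["rect"]).tolist(),round(d["score"],2)) for d in bot.look_for(c,"pod_a")])
    cv2.imwrite(f"pics/{c}7.png",im)
    S=(pose()[1]*Q).as_matrix(); C=l[0]+.06*S[:,0]
    print(c,"lip",proj(c,[l[0]]),"scoop mid",proj(c,[C-.015*S[:,2]]), "tray low",proj(c,[tray(.19,.015,.04,.015),tray(.19,.015,-.04,.015)]))
a=cv2.imread("pics/side7.png")[120:285,205:365];b=cv2.imread("pics/scene7.png")[100:265,195:355]; cv2.imwrite("pics/t7.png",cv2.resize(np.hstack([a,b]),None,fx=2.5,fy=2.5,interpolation=3))
E
```

```text
(array([ 0.44253246, -0.01801692,  0.23505546]), np.float64(-0.31523940471629586), np.float64(-0.12622300813355233)) [-0.57604498 -0.03224133 -2.7748897 ]
[([307.0, 246.0, 328.0, 260.0], 0.73), ([290.0, 184.0, 308.0, 201.0], 0.7), ([303.0, 148.0, 313.0, 167.0], 0.63), ([289.0, 141.0, 307.0, 162.0], 0.62), ([348.0, 215.0, 373.0, 226.0], 0.61), ([283.0, 256.0, 300.0, 275.0], 0.6), ([280.0, 138.0, 300.0, 149.0], 0.48), ([308.0, 202.0, 318.0, 210.0], 0.4)]
scene lip [[306.82341788 148.05785439]] scoop mid [[286.87830652 156.27309285]] tray low [[315.38270606 205.19999727]
 [299.26715855 190.34599049]]
[([293.0, 285.0, 307.0, 306.0], 0.71), ([257.0, 177.0, 284.0, 195.0], 0.69), ([227.0, 261.0, 248.0, 281.0], 0.64), ([271.0, 177.0, 291.0, 186.0], 0.53), ([200.0, 248.0, 218.0, 267.0], 0.46), ([120.0, 255.0, 251.0, 362.0], 0.43), ([293.0, 220.0, 304.0, 230.0], 0.41)]
side lip [[289.18715475 184.90324526]] scoop mid [[270.44173472 177.37344279]] tray low [[281.67999138 243.35067105]
 [299.71553486 228.08714302]]
```

View pics/t7.png

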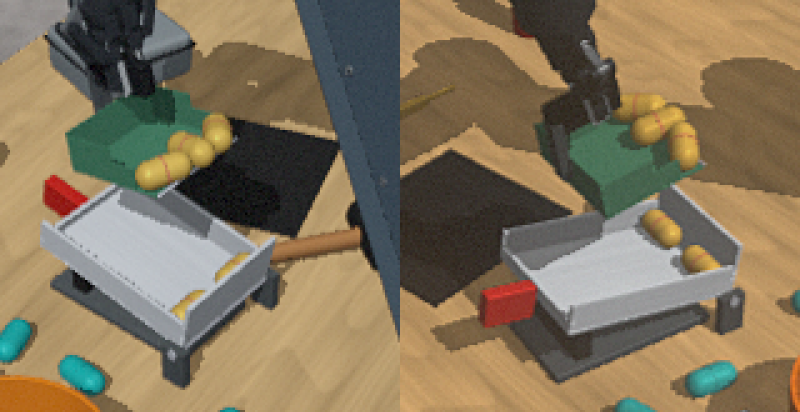

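```bash
python3 - <<'E'
from h import *
from scipy.optimize import least_squares
i1=json.load(open("w1.json")); a=np.linspace(0,2*np.pi,181)
def f(c):
    X=np.c_[c[0]+.104*np.cos(a),c[1]+.104*np.sin(a),0*a+.11]
    s=proj("scene",X);d=proj("side",X);w=proj("wrist",X,i1)
    return np.array([s[:,0].min()-350.8,s[:,0].max()-441.2,s[:,1].min()-228.2,d[:,0].min()-159.2,d[:,0].max()-251.5,d[:,1].min()-270.4,w[:,0].max()-199/1.42,w[:,1].max()-451/1.42])
r=least_squares(f,[.46,.31]);print(r.x,np.round(r.fun,1))
B=r.x
# tip pose: yaw 0.45, lip 20mm past? 
yaw=.0
# first rotate back, then transfer
s=plan([(*sc((B[0]+.035,.03,.26),-.42,-.05),10,0),(*sc((B[0]+.04,B[1]-.01,.24),-.3,.1),16,0)],dec=3)
E
```

```text
[0.45848202 0.30563374] [-3.8 -3.5 -4.2  3.   3.4 -4.3 -9.4  2.6]
10 x [0.168, -0.242, -0.128, -0.022, -0.087, -0.059, 0] 
16 x [0.02, -0.703, 0.013, -0.027, 0.063, -0.074, 0] 
end [0.6004 0.3055 0.2859]
```

```bash
python3 - <<'E'
from h import *
from scipy.optimize import least_squares
i1=json.load(open("w1.json")); a=np.linspace(0,2*np.pi,181)
# segment orange for exact bounds of the rim
for n,fn in(("scene","pics/scene0.png"),("side","pics/side0.png"),("wrist","pics/w1r.png")):
    im=cv2.imread(fn); h=cv2.cvtColor(im,cv2.COLOR_BGR2HSV); m=cv2.inRange(h,(5,170,60),(16,255,255))
    k,l,st,_=cv2.connectedComponentsWithStats(m); j=1+st[1:,4].argmax(); print(n,st[j])
E
```

```text
scene [ 351  228   91   80 5134]
side [ 159  270   93   87 6381]
wrist [   0  203  138  117 9103]
```

```bash
python3 - <<'E'
from h import *
from scipy.optimize import least_squares
i1=json.load(open("w1.json")); a=np.linspace(0,2*np.pi,181)
def f(c,full=True):
    X=np.c_[c[0]+c[3]*np.cos(a),c[1]+c[3]*np.sin(a),0*a+c[2]]
    s=proj("scene",X);d=proj("side",X)
    return np.array([s[:,0].min()-351,s[:,0].max()-442,s[:,1].min()-228,d[:,0].min()-159,d[:,0].max()-252,d[:,1].min()-270])
r=least_squares(f,[.46,.31,.11,.104]);print(r.x,np.round(r.fun,1))
r=least_squares(lambda c:f([c[0],c[1],.11,.104]),[.46,.31]);print(r.x,np.round(r.fun,1))
for t in (.5,.56): print(proj("wrist",[[.458,.32-.104,.11]],i1)*1.42)
E
```

```text
[0.45802087 0.31806853 0.10652202 0.10368886] [-0.1 -0.1 -0.4 -0.1 -0.1  0.4]
[0.45809725 0.31858515] [ 0.   0.5 -1.4 -0.7 -0.1 -0.6]
[[169.44617301 362.10053902]]
[[169.44617301 362.10053902]]
```

Request:
carry_out(
  motion=[
    [0.05, 0, 0, 0, -0.1, 0, 0],
    [0.05, 0, -0.1, 0, -0.15, 0, 0],
    [0.05, 0, -0.1, 0, -0.15, 0, 0],
    [0.05, 0, -0.1, 0, -0.15, 0, 0],
    [0.05, 0, -0.1, 0, -0.15, 0, 0],
    [0.05, 0, -0.1, 0, -0.15, 0, 0],
    [0.05, 0, -0.1, 0, -0.15, 0, 0],
    [0, 0, 0, 0, 0, 0, 0],
    [0, 0, 0, 0, 0, 0, 0],
    [0, 0, 0, 0, 0, 0, 0],
  ],
)

```text
time: 19.2
ee_pos: [0.5587, -0.0329, 0.2889]
tool_rot: [-3.037, 0.19, 0.668]
force: [-0.4, -0.3, -3.0]
grip_width: 0.0171
grip_force: 64.1
```

```bash
python3 - <<'E'
from h import *
B=np.array([.458,.3185]);yaw=.3; u=np.array([np.cos(yaw),np.sin(yaw)])
print(lipnow())
l=np.r_[B+u*.03,.23]
s=plan([(*sc(l,-.3,yaw),20,0),(*sc(np.r_[B+u*.03,.16],0.2,yaw),10,0),(*sc(np.r_[B+u*.02,.135],1.,yaw),12,0)],dec=2)
for c in("scene","side"):
    im=bot.capture(c); print([(np.round(d["rect"]).tolist(),round(d["score"],2)) for d in bot.look_for(c,"pod_a")])
    print(proj(c,[lipnow()[0]]))
E
```

```text
(array([ 0.45161194, -0.01915992,  0.25755119]), np.float64(-0.43663960608143376), np.float64(-0.12635866796015033))
20 x [0.12, -0.78, -0.01, -0.06, 0.06, -0.17, 0] 
10 x [-0.13, 0.0, 0.12, -0.01, 0.41, 0.01, 0] 
12 x [-0.28, 0.0, -0.17, 0.0, 0.55, -0.0, 0] 
end [0.4609 0.3196 0.2459]
[([281.0, 256.0, 301.0, 275.0], 0.79), ([308.0, 246.0, 327.0, 257.0], 0.78), ([291.0, 183.0, 304.0, 201.0], 0.72), ([286.0, 137.0, 307.0, 155.0], 0.69), ([349.0, 213.0, 370.0, 229.0], 0.55), ([296.0, 142.0, 312.0, 162.0], 0.53), ([279.0, 133.0, 299.0, 147.0], 0.53), ([306.0, 198.0, 322.0, 210.0], 0.42)]
[[304.18535658 141.50548582]]
[([294.0, 283.0, 307.0, 305.0], 0.76), ([228.0, 262.0, 248.0, 282.0], 0.68), ([283.0, 161.0, 296.0, 173.0], 0.55), ([201.0, 248.0, 217.0, 267.0], 0.55), ([252.0, 168.0, 278.0, 189.0], 0.53), ([270.0, 169.0, 286.0, 180.0], 0.43), ([294.0, 218.0, 304.0, 229.0], 0.38)]
[[286.38881675 176.06396008]]
```

Request:
carry_out(
  motion=[
    [0.06, -0.39, 0, -0.03, 0.03, -0.09, 0],
    [0.06, -0.39, 0, -0.03, 0.03, -0.08, 0],
    [0.12, -0.78, -0.01, -0.06, 0.06, -0.17, 0],
    [0.12, -0.78, -0.01, -0.06, 0.06, -0.17, 0],
    [0.12, -0.78, -0.01, -0.06, 0.06, -0.17, 0],
    [0.12, -0.78, -0.01, -0.06, 0.06, -0.17, 0],
    [0.12, -0.78, -0.01, -0.06, 0.06, -0.17, 0],
    [0.12, -0.78, -0.01, -0.06, 0.06, -0.17, 0],
    [0.12, -0.78, -0.01, -0.06, 0.06, -0.17, 0],
    [0.12, -0.78, -0.01, -0.06, 0.06, -0.17, 0],
  ],
)

```text
time: 20.23
ee_pos: [0.5912, 0.1434, 0.2818]
tool_rot: [3.086, 0.114, -0.571]
force: [0.2, 0.1, -3.1]
grip_width: 0.0174
grip_force: 64.1
```

Request:
carry_out(
  motion=[
    [0.12, -0.78, -0.01, -0.06, 0.06, -0.17, 0],
    [0.12, -0.78, -0.01, -0.06, 0.06, -0.17, 0],
    [0.12, -0.78, -0.01, -0.06, 0.06, -0.17, 0],
    [0.12, -0.78, -0.01, -0.06, 0.06, -0.17, 0],
    [0.12, -0.78, -0.01, -0.06, 0.06, -0.17, 0],
    [0.12, -0.78, -0.01, -0.06, 0.06, -0.17, 0],
    [0.12, -0.78, -0.01, -0.06, 0.06, -0.17, 0],
    [0.12, -0.78, -0.01, -0.06, 0.06, -0.17, 0],
    [0.12, -0.78, -0.01, -0.06, 0.06, -0.17, 0],
    [0.12, -0.78, -0.01, -0.06, 0.06, -0.17, 0],
  ],
)

```text
time: 21.07
ee_pos: [0.587, 0.3402, 0.2766]
tool_rot: [3.044, 0.443, -0.449]
force: [1.0, -0.0, -2.7]
grip_width: 0.0172
grip_force: 64.0
```

Request:
carry_out(
  motion=[
    [0.06, -0.39, 0, -0.03, 0.03, -0.09, 0],
    [0.06, -0.39, 0, -0.03, 0.03, -0.09, 0],
    [0, 0, 0, 0, 0, 0, 0],
    [0, 0, 0, 0, 0, 0, 0],
  ],
)

```text
time: 21.4
ee_pos: [0.5848, 0.3576, 0.2759]
tool_rot: [3.038, 0.474, -0.437]
force: [-0.7, 0.2, -2.9]
grip_width: 0.0174
grip_force: 64.0
```

```bash
python3 - <<'E'
from h import *
B=np.array([.458,.3185]);yaw=.3; u=np.array([np.cos(yaw),np.sin(yaw)])
print(lipnow(),bot.state()["q"])
s=plan([(*sc(np.r_[B+u*.03,.155],0.2,yaw),8,0),(*sc(np.r_[B+u*.03,.135],1.,yaw),10,0)],dec=2)
for c in("scene","side"):
    im=bot.capture(c); print([(np.round(d["rect"]).tolist(),round(d["score"],2)) for d in bot.look_for(c,"pod_a")])
    print(proj(c,[lipnow()[0]]))
E
```

```text
(array([0.48725482, 0.32717789, 0.2289649 ]), np.float64(-0.28833242990127794), np.float64(0.3097723052862046)) [0.46140846 0.7322238  0.95416401 0.05099946 1.73520279 1.72395158]
8 x [-0.16, -0.0, 0.17, -0.01, 0.51, 0.01, 0] 
10 x [-0.29, -0.0, -0.19, 0.0, 0.67, -0.0, 0] 
end [0.4717 0.3226 0.2457]
[([393.0, 228.0, 421.0, 248.0], 0.71), ([290.0, 184.0, 307.0, 201.0], 0.62), ([281.0, 257.0, 300.0, 274.0], 0.6), ([309.0, 248.0, 328.0, 258.0], 0.59), ([362.0, 221.0, 367.0, 234.0], 0.42), ([351.0, 213.0, 363.0, 225.0], 0.4)]
[[397.71585503 224.28225053]]
[([174.0, 237.0, 197.0, 255.0], 0.84), ([162.0, 252.0, 188.0, 265.0], 0.81), ([291.0, 283.0, 306.0, 304.0], 0.8), ([226.0, 261.0, 247.0, 278.0], 0.71), ([150.0, 258.0, 176.0, 283.0], 0.64), ([198.0, 248.0, 214.0, 266.0], 0.62), ([290.0, 222.0, 305.0, 234.0], 0.41), ([272.0, 237.0, 285.0, 249.0], 0.37)]
[[186.83259787 262.57029704]]
```

Request:
carry_out(
  motion=[
    [-0.16, 0, 0.17, -0.01, 0.51, 0.01, 0],
    [-0.16, 0, 0.17, -0.01, 0.51, 0.01, 0],
    [-0.16, 0, 0.17, -0.01, 0.51, 0.01, 0],
    [-0.16, 0, 0.17, -0.01, 0.51, 0.01, 0],
    [-0.16, 0, 0.17, -0.01, 0.51, 0.01, 0],
    [-0.16, 0, 0.17, -0.01, 0.51, 0.01, 0],
    [-0.16, 0, 0.17, -0.01, 0.51, 0.01, 0],
    [-0.16, 0, 0.17, -0.01, 0.51, 0.01, 0],
  ],
)

```text
time: 22.27
ee_pos: [0.5523, 0.3467, 0.2451]
tool_rot: [-3.061, -0.46, -0.321]
force: [0.6, 0.2, -2.3]
grip_width: 0.0174
grip_force: 64.1
```

```bash
python3 - <<'E'
from h import *
B=np.array([.458,.3185]);yaw=.3; u=np.array([np.cos(yaw),np.sin(yaw)])
print(lipnow(),bot.state()["q"])
s=plan([(*sc(np.r_[B+u*.03,.125],.9,yaw),10,0)],dec=2)
E
```

```text
(array([0.48757135, 0.32692075, 0.1553765 ]), np.float64(0.20478905201391684), np.float64(0.29745004460742636)) [ 0.50722874  0.43289004  1.50928615 -0.053016    0.99612664  1.80408302]
10 x [-0.28, -0.0, -0.12, 0.0, 0.58, -0.0, 0] 
end [0.4815 0.3249 0.2364]
```

Request:
carry_out(
  motion=[
    [-0.28, 0, -0.12, 0, 0.58, 0, 0],
    [-0.28, 0, -0.12, 0, 0.58, 0, 0],
    [-0.28, 0, -0.12, 0, 0.58, 0, 0],
    [-0.28, 0, -0.12, 0, 0.58, 0, 0],
    [-0.28, 0, -0.12, 0, 0.58, 0, 0],
    [-0.28, 0, -0.12, 0, 0.58, 0, 0],
    [-0.28, 0, -0.12, 0, 0.58, 0, 0],
    [-0.28, 0, -0.12, 0, 0.58, 0, 0],
    [-0.28, 0, -0.12, 0, 0.58, 0, 0],
    [-0.28, 0, -0.12, 0, 0.58, 0, 0],
  ],
)

```text
time: 23.1
ee_pos: [0.4939, 0.3217, 0.2531]
tool_rot: [-2.757, -0.429, -1.193]
force: [-1.1, -1.0, -1.5]
grip_width: 0.0173
grip_force: 64.3
```

```bash
python3 - <<'E'
from h import *
print(lipnow(),bot.state()["q"],bot.state()["force"])
for c in("scene","side"):
    im=bot.capture(c); print([(np.round(d["rect"]).tolist(),round(d["score"],2)) for d in bot.look_for(c,"pod_a")])
    print(proj(c,[lipnow()[0]])); cv2.imwrite(f"pics/{c}8.png",im)
E
```

```text
(array([0.48996866, 0.31915314, 0.1407612 ]), np.float64(0.8110093802614656), np.float64(0.3158596945123323)) [ 0.59719557  0.18009015  2.05946272 -1.1143028   0.24745921  2.86824547] [-1.14978338 -1.01483306 -1.51378977]
[([406.0, 266.0, 429.0, 283.0], 0.77), ([309.0, 247.0, 330.0, 258.0], 0.67), ([380.0, 263.0, 399.0, 283.0], 0.63), ([278.0, 257.0, 299.0, 276.0], 0.53), ([361.0, 253.0, 385.0, 266.0], 0.51), ([288.0, 183.0, 306.0, 200.0], 0.49), ([309.0, 198.0, 322.0, 212.0], 0.46)]
[[388.73115976 252.10240366]]
[([293.0, 283.0, 305.0, 305.0], 0.8), ([228.0, 260.0, 246.0, 281.0], 0.77), ([219.0, 296.0, 237.0, 313.0], 0.58), ([196.0, 316.0, 220.0, 329.0], 0.52), ([205.0, 329.0, 224.0, 340.0], 0.42)]
[[192.04837331 288.17813572]]
```

Request:
carry_out(
  motion=[
    [0.28, 0, 0.05, 0, -0.5, 0, 0],
    [0.28, 0, 0.05, 0, -0.5, 0, 0],
    [0.28, 0, 0.05, 0, -0.5, 0, 0],
    [0.28, 0, 0, 0, -0.5, 0, 0],
    [0.28, 0, -0.2, 0, -0.5, 0, 0],
    [0.28, 0, -0.2, 0, -0.5, 0, 0],
    [0.28, 0, -0.4, 0, -0.5, 0, 0],
    [0.28, 0, -0.5, 0, -0.5, 0, 0],
    [0, 0, -0.5, 0, 0, 0, 0],
    [0, 0, -0.5, 0, 0, 0, 0],
  ],
)

```text
time: 24.13
ee_pos: [0.5103, 0.3255, 0.3331]
tool_rot: [-3.004, -0.434, -0.614]
force: [0.5, 0.8, -2.5]
grip_width: 0.0169
grip_force: 64.2
```

```bash
python3 - <<'E'
from h import *
print(lipnow(),bot.state()["q"])
c={}
for n in("scene","side"):
    im=cv2.imread(f"pics/{n}8.png");h=cv2.cvtColor(im,cv2.COLOR_BGR2HSV); m=cv2.inRange(h,(0,170,60),(4,255,255))|cv2.inRange(h,(174,170,60),(180,255,255))
    k,l,st,ce=cv2.connectedComponentsWithStats(m); j=1+st[1:,4].argmax(); print(n,st[j]); c[n]=ce[j]
print(tri([c["scene"]],[c["side"]]))
for t in(.14,.17,.19,.21): print(t,tray(t,.235,0,-.004))
T=.19
s=plan([(*sc((.50,.22,.27),0.1,.15),8,0),(*sc(tray(T,.125,0,.10),T+.2),14,0)],dec=2)
E
```

```text
(array([0.46332608, 0.31083945, 0.23211162]), np.float64(0.3978423050323689), np.float64(0.2885101217641764)) [ 0.53844876  0.19785957  1.65158223 -0.13796507  0.90910954  1.88600086]
scene [228 212  22  19 273]
side [   0  257   70   64 1441]
[[0.79187313 0.38056694 0.26688107 0.36396595]]
0.14 [ 0.65338034 -0.04504431  0.07883177]
0.17 [ 0.65241837 -0.04492148  0.08581551]
0.19 [ 0.65166179 -0.04482488  0.09045382]
0.21 [ 0.65081336 -0.04471654  0.09507595]
8 x [0.23, 0.53, -0.03, -0.02, -0.31, 0.14, 0] 
14 x [-0.07, 0.76, 0.22, -0.04, 0.17, 0.16, 0] 
end [ 0.5757 -0.0341  0.2718]
```

```bash
python3 - <<'E'
from h import *
for t in(.15,.17,.19,.21):
    X=[tray(t,x,y,z) for x in(.205,.265) for y in(-.009,.009) for z in(.012,-.028)]
    p=proj("scene",X); print(t,p.min(0),p.max(0))
E
```

```text
0.15 [225.39063266 211.51754162] [250.00311428 232.67491239]
0.17 [225.36629215 210.23423886] [250.25098501 231.10875292]
0.19 [225.37814194 208.9423356 ] [250.52646727 229.52290464]
0.21 [225.42642618 207.64243668] [250.82955058 227.91803827]
```

Request:
carry_out(
  motion=[
    [0.23, 0.53, -0.03, -0.02, -0.31, 0.14, 0],
    [0.23, 0.53, -0.03, -0.02, -0.31, 0.14, 0],
    [0.23, 0.53, -0.03, -0.02, -0.31, 0.14, 0],
    [0.23, 0.53, -0.03, -0.02, -0.31, 0.14, 0],
    [0.23, 0.53, -0.03, -0.02, -0.31, 0.14, 0],
    [0.23, 0.53, -0.03, -0.02, -0.31, 0.14, 0],
    [0.23, 0.53, -0.03, -0.02, -0.31, 0.14, 0],
    [0.23, 0.53, -0.03, -0.02, -0.31, 0.14, 0],
  ],
)

```text
time: 24.8
ee_pos: [0.5754, 0.2316, 0.3515]
tool_rot: [-3.119, -0.236, -0.162]
force: [0.7, 0.4, -1.4]
grip_width: 0.0173
grip_force: 64.2
```

Request:
carry_out(
  motion=[
    [-0.07, 0.76, 0.22, -0.04, 0.17, 0.16, 0],
    [-0.07, 0.76, 0.22, -0.04, 0.17, 0.16, 0],
    [-0.07, 0.76, 0.22, -0.04, 0.17, 0.16, 0],
    [-0.07, 0.76, 0.22, -0.04, 0.17, 0.16, 0],
    [-0.07, 0.76, 0.22, -0.04, 0.17, 0.16, 0],
    [-0.07, 0.76, 0.22, -0.04, 0.17, 0.16, 0],
    [-0.07, 0.76, 0.22, -0.04, 0.17, 0.16, 0],
    [-0.07, 0.76, 0.22, -0.04, 0.17, 0.16, 0],
    [-0.07, 0.76, 0.22, -0.04, 0.17, 0.16, 0],
    [-0.07, 0.76, 0.22, -0.04, 0.17, 0.16, 0],
  ],
)

```text
time: 25.63
ee_pos: [0.581, 0.041, 0.2952]
tool_rot: [3.09, -0.071, 0.486]
force: [-0.2, 0.2, -1.5]
grip_width: 0.0174
grip_force: 64.2
```

Request:
carry_out(
  motion=[
    [-0.07, 0.76, 0.22, -0.04, 0.17, 0.16, 0],
    [-0.07, 0.76, 0.22, -0.04, 0.17, 0.16, 0],
    [-0.07, 0.76, 0.22, -0.04, 0.17, 0.16, 0],
    [-0.07, 0.76, 0.22, -0.04, 0.17, 0.16, 0],
    [0, 0, 0, 0, 0, 0, 0],
    [0, 0, 0, 0, 0, 0, 0],
    [0, 0, 0, 0, 0, 0, 0],
  ],
)

```text
time: 26.22
ee_pos: [0.5768, -0.034, 0.2732]
tool_rot: [3.053, -0.189, 0.608]
force: [-0.3, 0.4, -1.0]
grip_width: 0.0173
grip_force: 64.2
```

```bash
python3 - <<'E'
from h import *
T=.19
l=lipnow(); print(l,intray(l[0],T),bot.state()["force"])
s=plan([(*sc(tray(T,.112,0,.004),T+.2),10,0),(*sc(tray(T,.075,0,.002),T+.17),5,0),(*sc(tray(T,.035,0,.001),T+.10),5,0)],dec=3)
E
```

```text
(array([ 0.5270973 , -0.02742769,  0.17261145]), np.float64(0.3889372059758018), np.float64(-0.12480904616788147)) (np.float64(0.1270146323457269), np.float64(0.0014798760118686308), np.float64(0.10043093717735847)) [-0.3382194   0.43856275 -1.02359395]
10 x [-0.137, 0.006, 0.365, -0.002, 0.001, 0.002, 0] 
5 x [-0.276, 0.0, -0.02, -0.001, -0.05, -0.001, 0] 
5 x [-0.277, -0.0, 0.009, 0.001, -0.117, 0.0, 0] 
end [ 0.5152 -0.0276  0.1528]
```

```bash
python3 - <<'E'
from h import *
T=.16
l=lipnow(); print(intray(l[0],T))
s=plan([(*sc(tray(T,.112,0,.004),T+.2),10,0),(*sc(tray(T,.075,0,.001),T+.17),5,0),(*sc(tray(T,.035,0,.001),T+.10),5,0)],dec=3)
s=plan([(*sc(tray(T,.005,0,.001),T+.05),6,0)],s,dec=3)
E
```

```text
(np.float64(0.12394500385134628), np.float64(0.0014798760118686308), np.float64(0.10419561407531727))
10 x [-0.126, 0.006, 0.391, -0.002, -0.024, 0.002, 0] 
5 x [-0.277, 0.0, -0.013, -0.001, -0.05, -0.001, 0] 
5 x [-0.275, -0.0, 0.001, 0.001, -0.117, 0.0, 0] 
end [ 0.5183 -0.028   0.1499]
6 x [-0.175, -0.0, 0.012, -0.0, -0.069, 0.0, 0] 
end [ 0.4934 -0.0249  0.1418]
```

Request:
carry_out(
  motion=[
    [-0.126, 0.006, 0.391, 0, -0.024, 0, 0],
    [-0.126, 0.006, 0.391, 0, -0.024, 0, 0],
    [-0.126, 0.006, 0.391, 0, -0.024, 0, 0],
    [-0.126, 0.006, 0.391, 0, -0.024, 0, 0],
    [-0.126, 0.006, 0.391, 0, -0.024, 0, 0],
    [-0.126, 0.006, 0.391, 0, -0.024, 0, 0],
    [-0.126, 0.006, 0.391, 0, -0.024, 0, 0],
    [-0.126, 0.006, 0.391, 0, -0.024, 0, 0],
    [-0.126, 0.006, 0.391, 0, -0.024, 0, 0],
    [-0.126, 0.006, 0.391, 0, -0.024, 0, 0],
  ],
)

```text
time: 27.05
ee_pos: [0.5844, -0.0371, 0.17]
tool_rot: [3.062, -0.188, 0.565]
force: [1.0, 2.3, 10.6]
grip_width: 0.017
grip_force: 65.9
```

Request:
carry_out(
  motion=[
    [-0.277, 0, -0.01, 0, -0.05, 0, 0],
    [-0.277, 0, -0.01, 0, -0.05, 0, 0],
    [-0.277, 0, -0.01, 0, -0.05, 0, 0],
    [-0.277, 0, -0.01, 0, -0.05, 0, 0],
    [-0.277, 0, -0.01, 0, -0.05, 0, 0],
    [-0.275, 0, 0, 0, -0.117, 0, 0],
    [-0.275, 0, 0, 0, -0.117, 0, 0],
    [-0.275, 0, 0, 0, -0.117, 0, 0],
    [-0.275, 0, 0, 0, -0.117, 0, 0],
    [-0.275, 0, 0, 0, -0.117, 0, 0],
  ],
)

```text
time: 27.88
ee_pos: [0.5226, -0.0297, 0.1533]
tool_rot: [3.089, -0.19, 0.429]
force: [6.2, -1.0, 19.6]
grip_width: 0.0171
grip_force: 68.2
```

```bash
python3 - <<'E'
from h import *
T=.16
l=lipnow(); print(l,intray(l[0],T),bot.state()["force"])
s=plan([(*sc(tray(T,.005,0,.001),T+.08),6,0)],dec=3)
E
```

```text
(array([ 0.46158027, -0.02188295,  0.05926377]), np.float64(0.2722233792432377), np.float64(-0.12364573706716168)) (np.float64(0.04103404556768563), np.float64(-0.001318354332396932), np.float64(0.0027615722710461832)) [ 6.20415778 -1.01341092 19.57789164]
6 x [-0.224, -0.008, 0.005, -0.001, -0.045, 0.005, 0] 
end [ 0.4907 -0.0245  0.1439]
```

Request:
carry_out(
  motion=[
    [-0.224, -0.008, -0.02, 0, -0.03, 0, 0],
    [-0.224, -0.008, -0.01, 0, -0.03, 0, 0],
    [-0.224, -0.008, 0, 0, -0.03, 0, 0],
    [-0.224, -0.008, 0, 0, -0.03, 0, 0],
  ],
)

```text
time: 28.22
ee_pos: [0.5028, -0.027, 0.1502]
tool_rot: [3.091, -0.189, 0.415]
force: [2.9, -6.2, 37.8]
grip_width: 0.0172
grip_force: 71.8
```

```bash
python3 - <<'E'
from h import *
T=.17
l=lipnow(); print(l,intray(l[0],T),bot.state()["force"])
s=plan([(*sc(tray(T,.005,0,.001),T+.08),4,0)],dec=3)
for c in("scene","side"):
    im=bot.capture(c); print([(np.round(d["rect"]).tolist(),round(d["score"],2)) for d in bot.look_for(c,"pod_a")]); cv2.imwrite(f"pics/{c}9.png",im)
    S=down(YAW,l[1]).as_matrix()
    print(proj(c,[l[0],l[0]+.03*S[:,1],l[0]-.03*S[:,1]]))
E
```

```text
(array([ 0.44098188, -0.01919707,  0.0566867 ]), np.float64(0.26331116518634823), np.float64(-0.12323181716533627)) (np.float64(0.02015037155633766), np.float64(-0.0012630665365554253), np.float64(0.0033255560042482766)) [ 2.85319671 -6.16877533 37.75613398]
4 x [-0.143, -0.01, 0.021, -0.0, -0.028, 0.008, 0] 
end [ 0.4898 -0.0244  0.1445]
[([365.0, 249.0, 386.0, 267.0], 0.83), ([382.0, 266.0, 404.0, 288.0], 0.79), ([307.0, 249.0, 329.0, 258.0], 0.7), ([280.0, 257.0, 300.0, 275.0], 0.7), ([292.0, 186.0, 304.0, 203.0], 0.64), ([405.0, 265.0, 431.0, 285.0], 0.52), ([348.0, 213.0, 374.0, 228.0], 0.5)]
[[304.61247608 201.28472637]
 [298.70900137 195.76030947]
 [310.68389752 206.9657635 ]]
[([229.0, 259.0, 247.0, 278.0], 0.78), ([219.0, 297.0, 240.0, 311.0], 0.77), ([197.0, 317.0, 218.0, 330.0], 0.63), ([198.0, 247.0, 218.0, 266.0], 0.63), ([294.0, 284.0, 308.0, 306.0], 0.47)]
[[288.96141113 237.13418864]
 [295.60304187 231.51408233]
 [282.1391677  242.90715481]]
```

Request:
carry_out(
  motion=[
    [-0.04, 0, -0.08, 0, 0, 0, 0],
    [-0.143, -0.008, 0.0, 0, -0.028, 0, 0],
    [-0.143, -0.008, 0.01, 0, -0.028, 0, 0],
    [-0.143, 0, 0.02, 0, -0.028, 0, 0],
    [-0.1, 0, 0.02, 0, -0.028, 0, 0],
  ],
)

```text
time: 28.83
ee_pos: [0.4888, -0.0249, 0.1476]
tool_rot: [3.094, -0.19, 0.394]
force: [-2.1, -6.1, 43.8]
grip_width: 0.0172
grip_force: 73.4
```

```bash
python3 - <<'E'
from h import *
T=.17
l=lipnow(); print(l,intray(l[0],T),bot.state()["force"])
a=bot.capture("side")[170:275,215:330];b=bot.capture("scene")[160:265,225:340]; cv2.imwrite("pics/t10.png",cv2.resize(np.hstack([a,b]),None,fx=3.4,fy=3.4,interpolation=3))
E
```

```text
(array([ 0.42561688, -0.01690515,  0.05494291]), np.float64(0.24935375340665986), np.float64(-0.12330345921742313)) (np.float64(0.004547700181586451), np.float64(-0.0009357242530050484), np.float64(0.0042345633394231886)) [-2.12911441 -6.07555292 43.78106377]
```

View pics/t10.png

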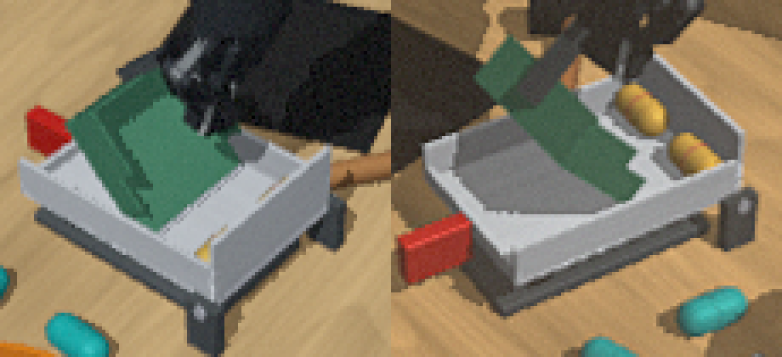

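```bash
python3 - <<'E'
from h import *
p,r=pose()
plan([(p+[.02,0,.17],down(YAW,0.05),10,0)],dec=2)
E
```

```text
10 x [0.19, -0.01, -0.66, 0.0, -0.17, 0.0, 0] 
end [ 0.5092 -0.0247  0.3178]
```

Request:
carry_out(
  motion=[
    [0.19, 0, -0.66, 0, 0, 0, 0],
    [0.19, 0, -0.66, 0, 0, 0, 0],
    [0.19, 0, -0.66, 0, -0.17, 0, 0],
    [0.19, 0, -0.66, 0, -0.17, 0, 0],
    [0.19, 0, -0.66, 0, -0.17, 0, 0],
    [0.19, 0, -0.66, 0, -0.17, 0, 0],
    [0.19, 0, -0.66, 0, -0.17, 0, 0],
    [0.19, 0, -0.66, 0, -0.17, 0, 0],
    [0.19, 0, -0.66, 0, -0.17, 0, 0],
    [0.19, 0, -0.66, 0, -0.17, 0, 0],
  ],
)

```text
time: 29.77
ee_pos: [0.4993, -0.0255, 0.3127]
tool_rot: [3.13, -0.192, 0.109]
force: [0.3, -0.2, -2.0]
grip_width: 0.0172
grip_force: 67.3
```

```bash
python3 - <<'E'
from h import *
p,r=pose();print(p,r.as_rotvec()); l,pt,yw=lipnow(); print(l,pt,yw)
for c in("scene","side"): 
    im=bot.capture(c); cv2.imwrite(f"pics/{c}11.png",im)
    h=cv2.cvtColor(im,cv2.COLOR_BGR2HSV); m=cv2.inRange(h,(65,60,25),(85,255,255)); k,lb,st,ce=cv2.connectedComponentsWithStats(m); j=1+st[1:,4].argmax(); M=lb==j
    # fit: rotate scoop about grasp point by d, compare silhouette bbox of hull
    best=[]
    g=p+r.apply([0,0,-.019])
    for d in np.arange(-.2,.9,.05):
        S=down(yw,pt+d).as_matrix(); rot=R.from_rotvec(d*down(yw).as_matrix()[:,1])
        lip=g+rot.apply(l-g)
        X=[lip+S@np.array(v) for v in [(0,-.065,0),(0,.065,0),(.12,-.065,0),(.12,.065,0),(.12,-.065,-.046),(.12,.065,-.046),(.07,-.065,-.042),(.07,.065,-.042),(.03,-.065,-.026),(.03,.065,-.026)]]
        q=proj(c,X).astype(np.float32); hull=cv2.convexHull(q).astype(int); mm=np.zeros(im.shape[:2],np.uint8); cv2.fillConvexPoly(mm,hull,1)
        hp=np.argwhere(M)[:,::-1].astype(np.int32); mh=np.zeros_like(mm); cv2.fillConvexPoly(mh,cv2.convexHull(hp.reshape(-1,1,2)),1)
        best.append((round((mm&mh).sum()/(mm|mh).sum(),3),round(d,2)))
    print(c,sorted(best)[-4:])
E
```

```text
[ 0.49928853 -0.02546798  0.31265197] [ 3.12983894 -0.19199905  0.10884218]
[ 0.4204148  -0.01545065  0.23319624] 0.06563672859306537 -0.12345956322840339
scene [(np.float64(0.0), np.float64(0.7)), (np.float64(0.0), np.float64(0.75)), (np.float64(0.0), np.float64(0.8)), (np.float64(0.0), np.float64(0.85))]
side [(np.float64(0.781), np.float64(0.65)), (np.float64(0.803), np.float64(0.8)), (np.float64(0.813), np.float64(0.7)), (np.float64(0.839), np.float64(0.75))]
```

```bash
cat >> h.py <<'E'
def mask(im,box=None):
    b,g,r=[im[...,k].astype(int) for k in range(3)]
    m=((g>r*1.25)&(g>b*1.12)&(g>35)).astype(np.uint8)
    if box: z=np.zeros_like(m); z[box[1]:box[3],box[0]:box[2]]=1; m&=z
    k,lb,st,ce=cv2.connectedComponentsWithStats(cv2.morphologyEx(m,cv2.MORPH_OPEN,np.ones((2,2),np.uint8))); j=1+st[1:,4].argmax(); return lb==j,st[j]
def fit(ims,ds,gx=(0,)):
    p,r=pose(); l,pt,yw=lipnow(); g=p+r.apply([0,0,-.019]); out=[]; H={}
    for c,im in ims.items():
        M,st=mask(im); print(c,st); mh=np.zeros(im.shape[:2],np.uint8); cv2.fillConvexPoly(mh,cv2.convexHull(np.argwhere(M)[:,::-1].astype(np.int32).reshape(-1,1,2)),1); H[c]=mh
    for d in ds:
        S=down(yw,pt+d).as_matrix(); rot=R.from_rotvec(d*down(yw).as_matrix()[:,1]); lip=g+rot.apply(l-g); sc_=[]
        for c in ims:
            X=[lip+S@np.array(v) for v in [(0,-.065,0),(0,.065,0),(.12,-.065,0),(.12,.065,0),(.12,-.065,-.046),(.12,.065,-.046),(.07,-.065,-.042),(.07,.065,-.042),(.03,-.065,-.026),(.03,.065,-.026)]]
            mm=np.zeros_like(H[c]); cv2.fillConvexPoly(mm,cv2.convexHull(proj(c,X).astype(np.float32)).astype(int),1); sc_.append(round(float((mm&H[c]).sum()/(mm|H[c]).sum()),3))
        out.append((sum(sc_),round(float(d),3),sc_))
    return sorted(out)[-4:]
E
python3 - <<'E'
from h import *
ims={c:cv2.imread(f"pics/{c}11.png") for c in("scene","side")}
print(fit(ims,np.arange(-.3,1.1,.05)))
print(fit({"side":ims["side"]},np.arange(.5,1.1,.03)))
E
```

```text
scene [232   0  38  39 684]
side [ 230  138   59   56 1803]
[(0.778, 0.75, [0.0, 0.778]), (0.797, 0.6, [0.0, 0.797]), (0.83, 0.65, [0.0, 0.83]), (0.835, 0.7, [0.0, 0.835])]
side [ 230  138   59   56 1803]
[(0.821, 0.62, [0.821]), (0.822, 0.71, [0.822]), (0.83, 0.65, [0.83]), (0.837, 0.68, [0.837])]
```

```bash
cat >> h.py <<'E'
def sc2(lip,pitch,yaw,d):
    "tool pose for a scoop turned by d (lip down) in the grip"
    a=R.from_rotvec([0,d,0]); gt=np.array([0,0,-.019]); L2=gt+a.apply(L-gt)
    r=down(yaw,pitch-d)*Q.inv(); return np.array(lip)-r.apply(L2),r
E
python3 - <<'E'
from h import *
im=cv2.imread("pics/scene11.png"); M,st=mask(im,(200,60,400,260)); print(st)
# red tab
h=cv2.cvtColor(im,cv2.COLOR_BGR2HSV); m=(cv2.inRange(h,(0,170,60),(4,255,255))|cv2.inRange(h,(174,170,60),(180,255,255))); m[:190]=0;m[:, :210]=0;m[:,270:]=0
k,l,s,ce=cv2.connectedComponentsWithStats(m); print("tab",s[1+s[1:,4].argmax()])
for t in(.0,.05,.1,.15):
    X=[tray(t,x,y,z) for x in(.205,.265) for y in(-.009,.009) for z in(.012,-.028)]
    p=proj("scene",X); print(t,p.min(0).round(1),p.max(0).round(1))
d=.7
s=plan([(*sc2((.51,-.20,.20),.2,-.06,d),14,0),(*sc2((.512,-.302,.06),.2,0,d),10,0)],dec=2)
print(s[1].as_rotvec())
E
```

```text
[259 136  43  36 669]
tab [227 223  21  20 242]
0.0 [225.8 220.8] [249.5 243.7]
0.05 [225.8 217.8] [249.2 240.2]
0.1 [225.6 214.7] [249.5 236.5]
0.15 [225.4 211.5] [250.  232.7]
14 x [0.24, 0.49, 0.02, -0.01, -0.34, -0.04, 0] 
10 x [0.29, 0.39, 0.49, -0.02, 0.0, -0.04, 0] 
end [ 0.5675 -0.3017  0.1501]
[ 3.04500415e+00 -1.11555275e-03 -7.72307498e-01]
```

Request:
carry_out(
  motion=[
    [0.24, 0.49, 0.02, -0.01, -0.34, -0.04, 0],
    [0.24, 0.49, 0.02, -0.01, -0.34, -0.04, 0],
    [0.24, 0.49, 0.02, -0.01, -0.34, -0.04, 0],
    [0.24, 0.49, 0.02, -0.01, -0.34, -0.04, 0],
    [0.24, 0.49, 0.02, -0.01, -0.34, -0.04, 0],
    [0.24, 0.49, 0.02, -0.01, -0.34, -0.04, 0],
    [0.24, 0.49, 0.02, -0.01, -0.34, -0.04, 0],
    [0.24, 0.49, 0.02, -0.01, -0.34, -0.04, 0],
    [0.24, 0.49, 0.02, -0.01, -0.34, -0.04, 0],
    [0.24, 0.49, 0.02, -0.01, -0.34, -0.04, 0],
  ],
)

```text
time: 30.7
ee_pos: [0.5457, -0.1538, 0.2995]
tool_rot: [-3.087, 0.115, 0.529]
force: [-0.3, 0.2, -1.7]
grip_width: 0.0173
grip_force: 67.4
```

Request:
carry_out(
  motion=[
    [0.24, 0.49, 0.02, -0.01, -0.34, -0.04, 0],
    [0.24, 0.49, 0.02, -0.01, -0.34, -0.04, 0],
    [0.24, 0.49, 0.02, -0.01, -0.34, -0.04, 0],
    [0.24, 0.49, 0.02, -0.01, -0.34, -0.04, 0],
    [0, 0, 0, 0, 0, 0, 0],
    [0, 0, 0, 0, 0, 0, 0],
  ],
)

```text
time: 31.2
ee_pos: [0.5639, -0.2037, 0.288]
tool_rot: [-3.03, 0.083, 0.776]
force: [-0.6, 0.7, -1.4]
grip_width: 0.017
grip_force: 67.3
```

```bash
python3 - <<'E'
from h import *
import h as hh
o=hh.mask
hh.mask=lambda im,box=None:o(im,(150,80,420,300))
ims={c:bot.capture(c) for c in("scene","side")}
print(pose()[0],fit(ims,np.arange(.3,1.1,.03)))
print(fit({"scene":ims["scene"]},np.arange(.3,1.1,.03)))
E
```

```text
scene [212 124  47  35 833]
side [ 257  123   54   41 1475]
[ 0.56397793 -0.20317877  0.28976838] [(1.4609999999999999, 0.69, [0.613, 0.848]), (1.466, 0.6, [0.607, 0.859]), (1.4929999999999999, 0.66, [0.641, 0.852]), (1.499, 0.63, [0.623, 0.876])]
scene [212 124  47  35 833]
[(0.607, 0.6, [0.607]), (0.613, 0.69, [0.613]), (0.623, 0.63, [0.623]), (0.641, 0.66, [0.641])]
```

```bash
python3 - <<'E'
from h import *
s=plan([(*sc2((.512,-.302,.035),.08,0,.65),12,0)],dec=2)
E
```

```text
12 x [0.34, 0.33, 0.46, -0.02, -0.05, -0.03, 0] 
end [ 0.5789 -0.3032  0.1194]
```

Request:
carry_out(
  motion=[
    [0.34, 0.33, 0.46, -0.02, -0.05, -0.03, 0],
    [0.34, 0.33, 0.46, -0.02, -0.05, -0.03, 0],
    [0.34, 0.33, 0.46, -0.02, -0.05, -0.03, 0],
    [0.34, 0.33, 0.46, -0.02, -0.05, -0.03, 0],
    [0.34, 0.33, 0.46, -0.02, -0.05, -0.03, 0],
    [0.34, 0.33, 0.46, -0.02, -0.05, -0.03, 0],
    [0.34, 0.33, 0.46, -0.02, -0.05, -0.03, 0],
    [0.34, 0.33, 0.46, -0.02, -0.05, -0.03, 0],
    [0.34, 0.33, 0.46, -0.02, -0.05, -0.03, 0],
    [0.34, 0.33, 0.46, -0.02, -0.05, -0.03, 0],
  ],
)

```text
time: 32.13
ee_pos: [0.5773, -0.2881, 0.1468]
tool_rot: [3.018, -0.018, -0.868]
force: [0.2, 0.1, -0.7]
grip_width: 0.0173
grip_force: 67.4
```

Request:
carry_out(
  motion=[
    [0.34, 0.33, 0.46, -0.02, -0.05, -0.03, 0],
    [0.34, 0.33, 0.46, -0.02, -0.05, -0.03, 0],
    [0, 0, 0, 0, 0, 0, 0],
    [0, 0, 0, 0, 0, 0, 0],
  ],
)

```text
time: 32.47
ee_pos: [0.5789, -0.3041, 0.1188]
tool_rot: [3.011, -0.006, -0.887]
force: [0.1, -0.8, -1.3]
grip_width: 0.017
grip_force: 67.3
```

```bash
python3 - <<'E'
from h import *
p,r=pose();print(p,bot.state()["force"])
s=plan([(p-[0,0,.020],r,6,0)])
E
```

```text
[ 0.57886641 -0.30407698  0.11878194] [ 0.13672072 -0.83710538 -1.29708356]
6 x [0.07, -0.0, 0.11, 0.0, 0.0, 0.0, 0] 
end [ 0.5787 -0.3042  0.0992]
```

Request:
carry_out(
  motion=[
    [0.07, 0, 0.11, 0, 0, 0, 0],
    [0.07, 0, 0.11, 0, 0, 0, 0],
    [0.07, 0, 0.11, 0, 0, 0, 0],
    [0.07, 0, 0.11, 0, 0, 0, 0],
    [0.07, 0, 0.11, 0, 0, 0, 0],
  ],
)

```text
time: 32.88
ee_pos: [0.5792, -0.3038, 0.1035]
tool_rot: [3.011, -0.005, -0.884]
force: [-0.3, 0.3, -2.6]
grip_width: 0.0171
grip_force: 67.3
```

Request:
carry_out(
  motion=[
    [0.07, 0, 0.11, 0, 0, 0, 0],
    [0.07, 0, 0.11, 0, 0, 0, 0],
  ],
)

```text
time: 33.05
ee_pos: [0.5791, -0.3039, 0.0968]
tool_rot: [3.011, -0.005, -0.884]
force: [-0.5, -0.5, -2.1]
grip_width: 0.017
grip_force: 67.3
```

Request:
carry_out(
  motion=[
    [0.07, 0, 0.11, 0, 0, 0, 0],
    [0.07, 0, 0.11, 0, 0, 0, 0],
  ],
)

```text
time: 33.22
ee_pos: [0.5791, -0.3041, 0.0902]
tool_rot: [3.011, -0.006, -0.884]
force: [0.4, 1.0, -2.4]
grip_width: 0.0171
grip_force: 67.3
```

Request:
carry_out(
  motion=[
    [0.07, 0, 0.11, 0, 0, 0, 0],
    [0.04, 0, 0.06, 0, 0, 0, 0],
  ],
)

```text
time: 33.38
ee_pos: [0.579, -0.304, 0.0849]
tool_rot: [3.011, -0.005, -0.885]
force: [-0.4, 0.0, -1.0]
grip_width: 0.0174
grip_force: 67.3
```

Request:
carry_out(
  motion=[
    [0.04, 0, 0.06, 0, 0, 0, 0],
    [0.04, 0, 0.06, 0, 0, 0, 0],
  ],
)

```text
time: 33.55
ee_pos: [0.5792, -0.3041, 0.0817]
tool_rot: [3.011, -0.006, -0.884]
force: [-0.3, 0.1, -1.0]
grip_width: 0.017
grip_force: 67.3
```

Request:
carry_out(
  motion=[
    [0.04, 0, 0.06, 0, 0, 0, 0],
    [0, 0, 0, 0, 0, 0, 0],
  ],
)

```text
time: 33.72
ee_pos: [0.5791, -0.304, 0.0797]
tool_rot: [3.011, -0.005, -0.885]
force: [0.3, 1.4, -2.2]
grip_width: 0.0172
grip_force: 67.3
```

Request:
carry_out(
  motion=[
    [0.04, 0, 0.06, 0, 0, 0, 0],
    [0.04, 0, 0.06, 0, 0, 0, 0],
  ],
)

```text
time: 33.88
ee_pos: [0.5793, -0.3046, 0.079]
tool_rot: [3.01, -0.007, -0.885]
force: [-6.5, 1.7, 27.3]
grip_width: 0.0171
grip_force: 70.2
```

Request:
carry_out(
  motion=[
    [0.04, 0, 0.06, 0, 0, 0, 0],
    [0.04, 0, 0.06, 0, 0, 0, 0],
  ],
)

```text
time: 34.05
ee_pos: [0.5793, -0.3046, 0.079]
tool_rot: [3.009, -0.008, -0.887]
force: [-12.1, 6.6, 49.3]
grip_width: 0.0171
grip_force: 72.3
```

```bash
python3 - <<'E'
from h import *
import h as hh
o=hh.mask
hh.mask=lambda im,box=None:o(im,(150,80,420,300))
ims={c:bot.capture(c) for c in("scene","side")}
for c in ims: cv2.imwrite(f"pics/{c}12.png",ims[c])
print(pose()[0],bot.state()["force"],fit(ims,np.arange(.3,1.,.03)))
E
```

```text
scene [195 173  43  33 778]
side [273 166  39  37 923]
[ 0.57930563 -0.30456723  0.07903386] [-10.82664818   4.64011426  37.72960827] [(1.268, 0.72, [0.591, 0.677]), (1.27, 0.63, [0.618, 0.652]), (1.292, 0.66, [0.626, 0.666]), (1.292, 0.69, [0.631, 0.661])]
```

Request:
carry_out(
  motion=[
    [-0.06, 0, -0.08, 0, 0, 0, 0],
    [0, 0, 0, 0, 0, 0, 1],
    [0, 0, 0, 0, 0, 0, 1],
    [0, 0, 0, 0, 0, 0, 1],
    [0, 0, 0, 0, 0, 0, 1],
    [0, 0, 0, 0, 0, 0, 1],
    [0, 0, -0.5, 0, 0, 0, 1],
    [0, 0, -0.7, 0, 0, 0, 1],
    [0, 0, -0.8, 0, 0, 0, 1],
    [0, 0, -0.8, 0, 0, 0, 1],
  ],
)

```text
time: 34.98
ee_pos: [0.6172, -0.3039, 0.1346]
tool_rot: [3.011, -0.006, -0.886]
force: [-0.3, -0.3, 0.8]
grip_width: 0.0853
grip_force: 0.0
```

```bash
python3 - <<'E'
from h import *
p,r=pose(); print(p)
s=plan([((.585,-.303,.27),down(0),12,1)])
E
```

```text
[ 0.61720418 -0.30387309  0.13462141]
12 x [-0.24, -0.0, -0.4, 0.0, 0.4, -0.0, 1] 
end [ 0.5854 -0.3032  0.2689]
```

Request:
carry_out(
  motion=[
    [-0.1, 0, -0.8, 0, 0, 0, 1],
    [-0.24, 0, -0.6, 0, 0.4, 0, 1],
    [-0.24, 0, -0.4, 0, 0.5, 0, 1],
    [-0.24, 0, -0.4, 0, 0.5, 0, 1],
    [-0.24, 0, -0.4, 0, 0.5, 0, 1],
    [-0.24, 0, -0.4, 0, 0.5, 0, 1],
    [-0.24, 0, -0.35, 0, 0.5, 0, 1],
    [-0.24, 0, -0.3, 0, 0.5, 0, 1],
    [-0.24, 0, -0.3, 0, 0.5, 0, 1],
    [-0.24, 0, -0.3, 0, 0.5, 0, 1],
  ],
)

```text
time: 35.82
ee_pos: [0.6063, -0.3033, 0.2502]
tool_rot: [3.136, -0.004, -0.063]
force: [0.3, -0.0, 0.2]
grip_width: 0.0854
grip_force: 0.0
```

Request:
carry_out(
  motion=[
    [0, 0, 0, 0, 0.3, 0, 1],
    [0, 0, 0, 0, 0, 0, 1],
    [0, 0, 0, 0, 0, 0, 1],
    [0, 0, 0, 0, 0, 0, 1],
  ],
)

```text
time: 36.15
ee_pos: [0.6065, -0.3033, 0.2492]
tool_rot: [3.137, -0.003, -0.015]
force: [-0.3, 0.7, -0.1]
grip_width: 0.0852
grip_force: 0.0
```

```bash
python3 - <<'E'
from h import *
snap('w13')
im=cv2.imread("pics/w13.png"); b,g,r=[im[...,k].astype(int) for k in range(3)]
m=((g>r*1.25)&(g>b*1.12)&(g>35)).astype(np.uint8); m[450:]=0
k,lb,st,ce=cv2.connectedComponentsWithStats(m); j=1+st[1:,4].argmax(); print(st[j],ce[j])
M=lb==j; ys=np.where(M.any(1))[0]
for y in range(ys.min(),ys.max()+1,8): xs=np.where(M[y])[0]; print(y,xs.min() if len(xs) else 0,xs.max() if len(xs) else 0,len(xs))
# white lip
gray=im.min(2); lo=np.argwhere((gray>150)); 
E
```

```text
0.606601256146735 -0.30320484896244926 0.24898826978394273 [ 3.13747677 -0.00318836 -0.01458404] 36.2
[  305   193   177   132 18262] [392.43352316 258.3723579 ]
193 307 432 75
201 307 480 138
209 307 480 137
217 307 479 143
225 307 479 138
233 308 478 143
241 308 478 146
249 308 477 143
257 308 476 144
265 308 476 144
273 312 476 140
281 313 472 137
289 313 471 136
297 313 470 135
305 319 469 130
313 319 465 147
321 320 464 145
```

```bash
python3 - <<'E'
from h import *
np.set_printoptions(precision=4,suppress=True)
i=json.load(open("w13.json")); im=cv2.imread("pics/w13.png"); b,g,r=[im[...,k].astype(int) for k in range(3)]
m=((g>r*1.25)&(g>b*1.12)&(g>35)); m[450:]=0
for x in (325,340,360,420,440,460): print(x,np.where(m[:,x])[0].max(),end=' ')
f=lambda z,*p: plane("wrist",np.array(p)/1.42,z,i)
print(f(.008,(320,327),(464,327)))
for y in(230,260,290): xs=np.where(m[y])[0]; gap=np.diff(xs); j=gap.argmax(); print(y,xs[j],xs[j+1],f(.112,(xs[j],y),(xs[j+1],y)))
E
```

```text
325 321 340 321 360 322 420 323 440 324 460 324 [[ 0.538  -0.2346  0.008 ]
 [ 0.5375 -0.3643  0.008 ]]
230 379 406 [[ 0.6396 -0.2929  0.112 ]
 [ 0.6395 -0.3095  0.112 ]]
260 379 405 [[ 0.6208 -0.2926  0.112 ]
 [ 0.6207 -0.3089  0.112 ]]
290 381 394 [[ 0.6013 -0.2936  0.112 ]
 [ 0.6012 -0.3019  0.112 ]]
```

```bash
python3 - <<'E'
from h import *
s=plan([((.621,-.301,.165),down(-.018),5,1),((.621,-.301,.0765),down(-.018),5,1)],dec=3)
E
```

```text
5 x [0.119, -0.02, 0.671, 0.007, 0.015, 0.027, 1] 
5 x [-0.0, -0.0, 0.708, -0.0, 0.0, -0.0, 1] 
end [ 0.621  -0.301   0.0765]
```

Request:
carry_out(
  motion=[
    [0.119, -0.02, 0.671, 0.007, 0.015, 0.027, 1],
    [0.119, -0.02, 0.671, 0.007, 0.015, 0.027, 1],
    [0.119, -0.02, 0.671, 0.007, 0.015, 0.027, 1],
    [0.119, -0.02, 0.671, 0.007, 0.015, 0.027, 1],
    [0.119, -0.02, 0.671, 0.007, 0.015, 0.027, 1],
    [0, 0, 0.708, 0, 0, 0, 1],
    [0, 0, 0.708, 0, 0, 0, 1],
    [0, 0, 0.708, 0, 0, 0, 1],
    [0, 0, 0.708, 0, 0, 0, 1],
    [0, 0, 0.708, 0, 0, 0, 1],
  ],
)

```text
time: 37.03
ee_pos: [0.6213, -0.301, 0.0756]
tool_rot: [3.141, -0.028, 0.0]
force: [-0.3, 0.2, -1.2]
grip_width: 0.0858
grip_force: 0.0
```

Request:
carry_out(
  motion=[
    [0, 0, 0, 0, 0, 0, 1],
    [0, 0, 0, 0, 0, 0, 0],
    [0, 0, 0, 0, 0, 0, 0],
    [0, 0, 0, 0, 0, 0, 0],
    [0, 0, 0, 0, 0, 0, 0],
    [0, 0, 0, 0, 0, 0, 0],
    [0, 0, 0, 0, 0, 0, 0],
    [0, 0, 0, 0, 0, 0, 0],
    [0, 0, 0, 0, 0, 0, 0],
    [0, 0, 0, 0, 0, 0, 0],
  ],
)

```text
time: 37.87
ee_pos: [0.6215, -0.3016, 0.0781]
tool_rot: [3.14, -0.029, 0.004]
force: [-0.4, -0.8, 5.9]
grip_width: 0.0172
grip_force: 59.9
```

```bash
python3 - <<'E'
from h import *
p,r=pose(); s=bot.state(); print(p,r.as_rotvec(),s["force"],s["time"])
open("h.py","a").write(f'''
G=(np.array({p.tolist()}),R.from_rotvec({r.as_rotvec().tolist()}))
SL=down(-.018); Q=G[1].inv()*SL; L=G[1].inv().apply(np.array([.5385,-.2998,.004])-G[0])
''')
E
python3 - <<'E'
from h import *
print(L,Q.as_rotvec())
s=plan([((.615,-.301,.30),G[1],9,0),(*sc(tray(0,.13,0,.10),.25),12,0)])
im=cv2.imread("pics/scene12.png")
E
```

```text
[ 0.62150238 -0.30160251  0.07814336] [ 3.14022573 -0.0291629   0.00435504] [-0.42847702 -0.77339464  5.93782367] 37.8667
[-0.0832277  -0.00034969  0.0739115 ] [ 0.00120347 -0.00278454 -0.00057323]
9 x [-0.03, -0.0, -0.99, 0.0, 0.0, 0.0, 0] 
12 x [-0.09, -0.87, 0.18, -0.01, 0.17, 0.08, 0] 
end [ 0.6123 -0.0399  0.2434]
```

Request:
carry_out(
  motion=[
    [-0.03, 0, -0.6, 0, 0, 0, 0],
    [-0.03, 0, -1, 0, 0, 0, 0],
    [-0.03, 0, -1, 0, 0, 0, 0],
    [-0.03, 0, -1, 0, 0, 0, 0],
    [-0.03, 0, -1, 0, 0, 0, 0],
    [-0.03, 0, -1, 0, 0, 0, 0],
    [-0.03, 0, -1, 0, 0, 0, 0],
    [-0.03, 0, -1, 0, 0, 0, 0],
    [-0.03, 0, -1, 0, 0, 0, 0],
    [0, 0, -0.3, 0, 0, 0, 0],
  ],
)

```text
time: 38.7
ee_pos: [0.6144, -0.3014, 0.3047]
tool_rot: [3.138, -0.029, 0.01]
force: [0.2, 0.0, -0.7]
grip_width: 0.017
grip_force: 59.0
```

Request:
carry_out(
  motion=[
    [-0.09, -0.87, 0.18, -0.01, 0.17, 0.08, 0],
    [-0.09, -0.87, 0.18, -0.01, 0.17, 0.08, 0],
    [-0.09, -0.87, 0.18, -0.01, 0.17, 0.08, 0],
    [-0.09, -0.87, 0.18, -0.01, 0.17, 0.08, 0],
    [-0.09, -0.87, 0.18, -0.01, 0.17, 0.08, 0],
    [-0.09, -0.87, 0.18, -0.01, 0.17, 0.08, 0],
    [-0.09, -0.87, 0.18, -0.01, 0.17, 0.08, 0],
    [-0.09, -0.87, 0.18, -0.01, 0.17, 0.08, 0],
    [-0.09, -0.87, 0.18, -0.01, 0.17, 0.08, 0],
    [-0.09, -0.87, 0.18, -0.01, 0.17, 0.08, 0],
  ],
)

```text
time: 39.53
ee_pos: [0.6086, -0.082, 0.2514]
tool_rot: [3.106, -0.179, 0.32]
force: [0.8, 0.1, -1.7]
grip_width: 0.0174
grip_force: 59.0
```

Request:
carry_out(
  motion=[
    [-0.09, -0.87, 0.18, -0.01, 0.17, 0.08, 0],
    [-0.09, -0.87, 0.18, -0.01, 0.17, 0.08, 0],
    [0, 0, 0, 0, 0, 0, 0],
    [0, 0, 0, 0, 0, 0, 0],
    [0, 0, 0, 0, 0, 0, 0],
  ],
)

```text
time: 39.95
ee_pos: [0.6119, -0.04, 0.2423]
tool_rot: [3.094, -0.207, 0.382]
force: [-0.4, -0.5, -1.6]
grip_width: 0.0173
grip_force: 59.2
```

```bash
python3 - <<'E'
from h import *
T=0
l=lipnow(); print(l,intray(l[0],T),bot.state()["force"])
for c in("scene","side"):
    im=bot.capture(c); print([(np.round(d["rect"]).tolist(),round(d["score"],2)) for d in bot.look_for(c,"pod_a")]); cv2.imwrite(f"pics/{c}14.png",im)
h=cv2.cvtColor(cv2.imread("pics/scene14.png"),cv2.COLOR_BGR2HSV); m=(cv2.inRange(h,(0,170,60),(4,255,255))|cv2.inRange(h,(174,170,60),(180,255,255))); m[:190]=0;m[:, :210]=0;m[:,270:]=0
k,lb,s,ce=cv2.connectedComponentsWithStats(m); print("tab",s[1+s[1:,4].argmax()])
print(plane("scene",[(296.,194.),(315.,207.)],.065))
s=plan([(*sc(tray(T,.11,0,.006),.22),9,0)],dec=3)
E
```

```text
(array([ 0.54977128, -0.03135526,  0.15034905]), np.float64(0.2431427965772025), np.float64(-0.13324232368727967)) (np.float64(0.1287504671343027), np.float64(0.0004557995214639586), np.float64(0.10034904814523195)) [-0.41644569 -0.48176751 -1.57602699]
[([362.0, 251.0, 383.0, 266.0], 0.83), ([406.0, 267.0, 430.0, 286.0], 0.75), ([350.0, 216.0, 371.0, 225.0], 0.74), ([288.0, 185.0, 308.0, 202.0], 0.73), ([308.0, 244.0, 328.0, 258.0], 0.65), ([383.0, 265.0, 406.0, 285.0], 0.6), ([281.0, 256.0, 300.0, 275.0], 0.51), ([307.0, 202.0, 322.0, 213.0], 0.46)]
[([229.0, 262.0, 247.0, 278.0], 0.74), ([219.0, 295.0, 239.0, 313.0], 0.7), ([197.0, 316.0, 220.0, 331.0], 0.63), ([200.0, 247.0, 216.0, 266.0], 0.47), ([295.0, 285.0, 306.0, 305.0], 0.46)]
tab [227 223  21  20 264]
[[ 0.44502423 -0.05203561  0.065     ]
 [ 0.44279905  0.02558581  0.065     ]]
9 x [-0.173, -0.002, 0.397, 0.001, -0.022, -0.007, 0] 
end [ 0.5954 -0.038   0.1466]
```

Request:
carry_out(
  motion=[
    [-0.173, 0, 0.397, 0, -0.022, 0, 0],
    [-0.173, 0, 0.397, 0, -0.022, 0, 0],
    [-0.173, 0, 0.397, 0, -0.022, 0, 0],
    [-0.173, 0, 0.397, 0, -0.022, 0, 0],
    [-0.173, 0, 0.397, 0, -0.022, 0, 0],
    [-0.173, 0, 0.397, 0, -0.022, 0, 0],
    [-0.173, 0, 0.397, 0, -0.022, 0, 0],
    [-0.173, 0, 0.397, 0, -0.022, 0, 0],
    [-0.173, 0, 0.397, 0, -0.022, 0, 0],
    [0, 0, 0, 0, 0, 0, 0],
  ],
)

```text
time: 40.98
ee_pos: [0.5939, -0.0373, 0.144]
tool_rot: [3.101, -0.209, 0.341]
force: [-0.3, -0.0, -2.3]
grip_width: 0.0171
grip_force: 59.1
```

Request:
carry_out(
  motion=[
    [-0.02, 0, 0.08, 0, 0, 0, 0],
    [0, 0, 0, 0, 0, 0, 0],
  ],
)

```text
time: 41.15
ee_pos: [0.5955, -0.0375, 0.1445]
tool_rot: [3.1, -0.209, 0.348]
force: [-0.2, 0.1, -2.0]
grip_width: 0.0172
grip_force: 59.1
```

Request:
carry_out(
  motion=[
    [-0.01, 0, 0.04, 0, 0, 0, 0],
    [0, 0, 0, 0, 0, 0, 0],
  ],
)

```text
time: 41.32
ee_pos: [0.5955, -0.0375, 0.1438]
tool_rot: [3.1, -0.208, 0.348]
force: [-0.6, 1.0, -1.1]
grip_width: 0.0171
grip_force: 59.1
```

```bash
python3 - <<'E'
from h import *
l=lipnow(); print(l,intray(l[0],0),bot.state()["force"])
E
```

```text
(array([ 0.53137446, -0.02853249,  0.053265  ]), np.float64(0.22105251594689673), np.float64(-0.1336543869516483)) (np.float64(0.11014427471751713), np.float64(0.0009257128746772234), np.float64(0.0032649968272119856)) [-0.56527038  1.0221269  -1.08560024]
```

```bash
python3 - <<'E'
from h import *
s=plan([(*sc(tray(0,.075,0,.003),.2),6,0),(*sc(tray(0,.04,0,.0025),.08),6,0),(*sc(tray(0,.004,0,.0025),.04),8,0)],dec=3)
E
```

```text
6 x [-0.219, 0.004, -0.037, 0.001, -0.029, -0.009, 0] 
6 x [-0.173, 0.0, 0.035, 0.0, -0.167, -0.0, 0] 
8 x [-0.165, 0.0, 0.005, 0.0, -0.042, -0.0, 0] 
end [ 0.5052 -0.0264  0.1299]
```

Request:
carry_out(
  motion=[
    [-0.219, 0.004, -0.037, 0, -0.029, -0.009, 0],
    [-0.219, 0.004, -0.037, 0, -0.029, -0.009, 0],
    [-0.219, 0.004, -0.037, 0, -0.029, -0.009, 0],
    [-0.219, 0.004, -0.037, 0, -0.029, -0.009, 0],
    [-0.219, 0.004, -0.037, 0, -0.029, -0.009, 0],
    [-0.219, 0.004, -0.037, 0, -0.029, -0.009, 0],
  ],
)

```text
time: 41.82
ee_pos: [0.5615, -0.0336, 0.1419]
tool_rot: [3.105, -0.198, 0.314]
force: [-0.4, -0.1, -1.3]
grip_width: 0.0172
grip_force: 59.2
```

Request:
carry_out(
  motion=[
    [-0.173, 0, 0.035, 0, -0.167, 0, 0],
    [-0.173, 0, 0.035, 0, -0.167, 0, 0],
    [-0.173, 0, 0.035, 0, -0.167, 0, 0],
    [-0.173, 0, 0.035, 0, -0.167, 0, 0],
    [-0.173, 0, 0.035, 0, -0.167, 0, 0],
  ],
)

```text
time: 42.23
ee_pos: [0.5414, -0.031, 0.1339]
tool_rot: [3.123, -0.2, 0.156]
force: [0.9, -0.5, -1.1]
grip_width: 0.0173
grip_force: 59.2
```

```bash
python3 - <<'E'
from h import *
l=lipnow(); print(l,intray(l[0],0),bot.state()["force"])
s=plan([(*sc(tray(0,.03,0,.003),.08),4,0),(*sc(tray(0,.004,0,.0035),.05),6,0)],dec=3)
E
```

```text
(array([ 0.46664265, -0.02120752,  0.0520159 ]), np.float64(0.09705270059223266), np.float64(-0.12727598423789938)) (np.float64(0.045006019684746705), np.float64(-7.166772878191424e-06), np.float64(0.002015904760941309)) [ 0.94496106 -0.54085529 -1.10521913]
4 x [-0.136, 0.0, -0.01, 0.002, -0.036, -0.001, 0] 
6 x [-0.158, 0.0, 0.001, -0.0, -0.041, 0.0, 0] 
end [ 0.5045 -0.0263  0.1318]
```

Request:
carry_out(
  motion=[
    [-0.15, 0, 0.002, 0, -0.036, 0, 0],
    [-0.15, 0, 0.002, 0, -0.036, 0, 0],
    [-0.15, 0, 0.002, 0, -0.036, 0, 0],
    [-0.15, 0, 0.002, 0, -0.036, 0, 0],
  ],
)

```text
time: 42.57
ee_pos: [0.5265, -0.0291, 0.1324]
tool_rot: [3.125, -0.2, 0.132]
force: [-0.1, -0.1, -1.3]
grip_width: 0.0173
grip_force: 59.2
```

Request:
carry_out(
  motion=[
    [-0.15, 0, 0.001, 0, -0.03, 0, 0],
    [-0.15, 0, 0.001, 0, -0.03, 0, 0],
  ],
)

```text
time: 42.73
ee_pos: [0.5199, -0.0283, 0.132]
tool_rot: [3.126, -0.2, 0.124]
force: [1.9, -1.6, -3.1]
grip_width: 0.0172
grip_force: 59.0
```

```bash
python3 - <<'E'
from h import *
l=lipnow(); print(l,intray(l[0],0),bot.state()["force"])
s=plan([(*sc(tray(0,.003,0,.0025),.05),5,0)],dec=3)
for c in("scene","side"):
    im=bot.capture(c); print([(np.round(d["rect"]).tolist(),round(d["score"],2)) for d in bot.look_for(c,"pod_a")]); cv2.imwrite(f"pics/{c}15.png",im)
E
```

```text
(array([ 0.44345184, -0.01822606,  0.05177275]), np.float64(0.07656126868639684), np.float64(-0.12735357592820806)) (np.float64(0.021624351340695375), np.float64(1.2965133773279111e-05), np.float64(0.0017727489942346714)) [ 1.86305002 -1.63466299 -3.06332824]
5 x [-0.133, 0.0, 0.002, 0.001, -0.044, -0.001, 0] 
end [ 0.5035 -0.0262  0.1307]
[([348.0, 214.0, 374.0, 227.0], 0.79), ([361.0, 250.0, 384.0, 266.0], 0.77), ([408.0, 267.0, 432.0, 285.0], 0.68), ([384.0, 265.0, 402.0, 287.0], 0.61), ([307.0, 246.0, 330.0, 258.0], 0.55), ([307.0, 200.0, 321.0, 213.0], 0.54), ([293.0, 183.0, 305.0, 200.0], 0.48), ([280.0, 257.0, 304.0, 277.0], 0.46), ([160.0, 162.0, 265.0, 223.0], 0.34)]
[([219.0, 296.0, 242.0, 314.0], 0.79), ([203.0, 328.0, 223.0, 342.0], 0.57), ([229.0, 261.0, 246.0, 277.0], 0.57), ([199.0, 317.0, 220.0, 329.0], 0.54), ([294.0, 285.0, 308.0, 306.0], 0.54), ([197.0, 248.0, 218.0, 266.0], 0.48)]
```

Engaging the floats now; keep pushing gently.

Request:
carry_out(
  motion=[
    [-0.133, 0, 0, 0, -0.03, 0, 0],
    [-0.133, 0, 0, 0, -0.03, 0, 0],
  ],
)

```text
time: 43.1
ee_pos: [0.5126, -0.0274, 0.1311]
tool_rot: [3.127, -0.2, 0.109]
force: [0.4, 0.3, -2.3]
grip_width: 0.0169
grip_force: 59.1
```

Request:
carry_out(
  motion=[
    [-0.133, 0, 0, 0, -0.03, 0, 0],
    [-0.1, 0, 0, 0, -0.03, 0, 0],
  ],
)

```text
time: 43.27
ee_pos: [0.5065, -0.0265, 0.1307]
tool_rot: [3.128, -0.2, 0.097]
force: [1.2, 0.2, -2.7]
grip_width: 0.0172
grip_force: 59.0
```

Request:
carry_out(
  motion=[
    [-0.1, 0, 0, 0, -0.02, 0, 0],
    [-0.05, 0, 0, 0, 0, 0, 0],
  ],
)

```text
time: 43.43
ee_pos: [0.5031, -0.0261, 0.1305]
tool_rot: [3.128, -0.2, 0.094]
force: [0.0, 0.2, -2.2]
grip_width: 0.0172
grip_force: 59.0
```

```bash
python3 - <<'E'
from h import *
l=lipnow(); print(l,intray(l[0],0),bot.state()["force"])
for c in("scene","side"):
    im=bot.capture(c); print([(np.round(d["rect"]).tolist(),round(d["score"],2)) for d in bot.look_for(c,"pod_a")]); cv2.imwrite(f"pics/{c}16.png",im)
E
```

```text
(array([ 0.42508985, -0.01585946,  0.05177288]), np.float64(0.05728020253522012), np.float64(-0.12730214657210737)) (np.float64(0.0031104989678552636), np.float64(3.4793435498864974e-05), np.float64(0.0017728816723901475)) [ 0.04681114  0.20404625 -2.1515007 ]
[([383.0, 266.0, 400.0, 288.0], 0.71), ([308.0, 199.0, 321.0, 212.0], 0.69), ([282.0, 259.0, 300.0, 274.0], 0.67), ([406.0, 266.0, 433.0, 286.0], 0.63), ([292.0, 185.0, 305.0, 201.0], 0.62), ([363.0, 250.0, 385.0, 270.0], 0.59), ([312.0, 247.0, 328.0, 257.0], 0.55), ([349.0, 215.0, 374.0, 225.0], 0.55)]
[([198.0, 316.0, 219.0, 329.0], 0.76), ([227.0, 262.0, 246.0, 280.0], 0.76), ([220.0, 295.0, 242.0, 311.0], 0.74), ([294.0, 286.0, 307.0, 305.0], 0.66), ([202.0, 247.0, 219.0, 267.0], 0.61), ([203.0, 327.0, 221.0, 340.0], 0.57), ([166.0, 256.0, 188.0, 280.0], 0.22)]
```

```bash
python3 - <<'E'
from h import *
s=plan([(*sc(tray(0,.005,0,.016),-.06),5,0),(*sc(tray(0,.012,0,.055),-.27),7,0),(*sc(tray(0,.03,0,.2),-.32),8,0)],dec=3)
E
```

```text
5 x [0.082, 0.001, -0.034, 0.001, -0.197, -0.001, 0] 
7 x [0.094, -0.0, -0.126, -0.0, -0.25, -0.0, 0] 
8 x [-0.102, 0.001, -0.699, -0.0, -0.052, -0.0, 0] 
end [ 0.5531 -0.0326  0.2942]
```

Request:
carry_out(
  motion=[
    [0.082, 0, -0.034, 0, -0.197, 0, 0],
    [0.082, 0, -0.034, 0, -0.197, 0, 0],
    [0.082, 0, -0.034, 0, -0.197, 0, 0],
    [0.082, 0, -0.034, 0, -0.197, 0, 0],
    [0.082, 0, -0.034, 0, -0.197, 0, 0],
    [0.094, 0, -0.126, 0, -0.25, 0, 0],
    [0.094, 0, -0.126, 0, -0.25, 0, 0],
    [0.094, 0, -0.126, 0, -0.25, 0, 0],
    [0.094, 0, -0.126, 0, -0.25, 0, 0],
  ],
)

```text
time: 44.38
ee_pos: [0.5244, -0.0288, 0.1467]
tool_rot: [-3.113, 0.2, 0.279]
force: [0.3, 0.2, -2.1]
grip_width: 0.0171
grip_force: 59.1
```

Request:
carry_out(
  motion=[
    [0.094, 0, -0.126, 0, -0.25, 0, 0],
    [0.094, 0, -0.126, 0, -0.25, 0, 0],
    [0.094, 0, -0.126, 0, -0.25, 0, 0],
    [0, 0, 0, 0, 0, 0, 0],
    [0, 0, 0, 0, 0, 0, 0],
  ],
)

```text
time: 44.8
ee_pos: [0.5331, -0.0299, 0.154]
tool_rot: [-3.092, 0.199, 0.415]
force: [0.1, 0.2, -3.4]
grip_width: 0.0172
grip_force: 59.1
```

```bash
python3 - <<'E'
from h import *
l=lipnow(); print(l,intray(l[0],0),bot.state()["force"])
for c in("scene","side"):
    im=bot.capture(c); print([(np.round(d["rect"]).tolist(),round(d["score"],2)) for d in bot.look_for(c,"pod_a")]); cv2.imwrite(f"pics/{c}17.png",im)
    S=down(YAW,l[1]).as_matrix(); print([proj(c,[l[0]+S@np.array([x,y,-.02])])[0].round() for x in(.02,.1) for y in(-.04,.04)])
E
```

```text
(array([ 0.43416618, -0.01694761,  0.10465514]), np.float64(-0.2695264372564684), np.float64(-0.1279244270764686)) (np.float64(0.012251548481058881), np.float64(0.00010500770857246509), np.float64(0.05465513948737953)) [ 0.05509686  0.21241195 -3.42305716]
[([385.0, 262.0, 403.0, 286.0], 0.8), ([284.0, 256.0, 301.0, 275.0], 0.76), ([348.0, 214.0, 373.0, 226.0], 0.72), ([300.0, 191.0, 315.0, 202.0], 0.7), ([406.0, 265.0, 429.0, 283.0], 0.59), ([228.0, 170.0, 328.0, 242.0], 0.55), ([308.0, 247.0, 324.0, 260.0], 0.54), ([364.0, 252.0, 384.0, 268.0], 0.52), ([284.0, 174.0, 296.0, 193.0], 0.49)]
[array([309., 193.]), array([292., 179.]), array([284., 209.]), array([269., 194.])]
[([228.0, 262.0, 249.0, 279.0], 0.77), ([195.0, 314.0, 220.0, 330.0], 0.76), ([294.0, 286.0, 308.0, 304.0], 0.75), ([201.0, 247.0, 218.0, 266.0], 0.66), ([280.0, 206.0, 302.0, 217.0], 0.53), ([221.0, 201.0, 312.0, 260.0], 0.47), ([269.0, 216.0, 280.0, 234.0], 0.44), ([205.0, 326.0, 223.0, 337.0], 0.44), ([136.0, 294.0, 152.0, 300.0], 0.21)]
[array([274., 225.]), array([293., 210.]), array([253., 219.]), array([271., 205.])]
```

Request:
carry_out(
  motion=[
    [-0.05, 0, -0.35, 0, -0.05, 0, 0],
    [-0.1, 0, -0.6, 0, -0.05, 0, 0],
    [-0.1, 0, -0.7, 0, -0.05, 0, 0],
    [-0.1, 0, -0.7, 0, -0.05, 0, 0],
    [-0.1, 0, -0.7, 0, -0.05, 0, 0],
    [-0.1, 0, -0.7, 0, -0.05, 0, 0],
    [-0.1, 0, -0.7, 0, -0.05, 0, 0],
    [-0.1, 0, -0.5, 0, -0.05, 0, 0],
    [0, 0, -0.2, 0, 0, 0, 0],
    [0, 0, 0, 0, 0, 0, 0],
  ],
)

```text
time: 45.83
ee_pos: [0.552, -0.0321, 0.2838]
tool_rot: [-3.079, 0.198, 0.487]
force: [0.6, -0.2, -2.6]
grip_width: 0.017
grip_force: 59.1
```

```bash
python3 - <<'E'
from h import *
B=np.array([.458,.3185]);yaw=.55; u=np.array([np.cos(yaw),np.sin(yaw)])
print(lipnow())
s=plan([(*sc(np.r_[B+u*.035,.235],-.3,yaw),22,0)],dec=2)
s=plan([(*sc(np.r_[B+u*.03,.15],0.2,yaw),8,0),(*sc(np.r_[B+u*.03,.125],.9,yaw),10,0)],s,dec=2)
E
```

```text
(array([ 0.45092077, -0.01883119,  0.2391468 ]), np.float64(-0.3162266301963239), np.float64(-0.12800605976593277))
22 x [0.18, -0.76, -0.05, -0.08, 0.01, -0.24, 0] 
end [0.5732 0.3898 0.2776]
8 x [-0.18, 0.0, 0.21, 0.01, 0.52, -0.01, 0] 
10 x [-0.27, 0.0, -0.14, 0.0, 0.58, 0.0, 0] 
end [0.4769 0.3307 0.2357]
```

Request:
carry_out(
  motion=[
    [0.09, -0.38, -0.02, -0.04, 0, -0.12, 0],
    [0.09, -0.38, -0.02, -0.04, 0, -0.12, 0],
    [0.18, -0.76, -0.05, -0.08, 0.01, -0.24, 0],
    [0.18, -0.76, -0.05, -0.08, 0.01, -0.24, 0],
    [0.18, -0.76, -0.05, -0.08, 0.01, -0.24, 0],
    [0.18, -0.76, -0.05, -0.08, 0.01, -0.24, 0],
    [0.18, -0.76, -0.05, -0.08, 0.01, -0.24, 0],
    [0.18, -0.76, -0.05, -0.08, 0.01, -0.24, 0],
    [0.18, -0.76, -0.05, -0.08, 0.01, -0.24, 0],
    [0.18, -0.76, -0.05, -0.08, 0.01, -0.24, 0],
  ],
)

```text
time: 46.67
ee_pos: [0.5942, 0.1403, 0.2794]
tool_rot: [3.069, 0.227, -0.476]
force: [0.8, -0.4, -2.9]
grip_width: 0.0172
grip_force: 59.1
```

Request:
carry_out(
  motion=[
    [0.18, -0.76, -0.05, -0.08, 0.01, -0.24, 0],
    [0.18, -0.76, -0.05, -0.08, 0.01, -0.24, 0],
    [0.18, -0.76, -0.05, -0.08, 0.01, -0.24, 0],
    [0.18, -0.76, -0.05, -0.08, 0.01, -0.24, 0],
    [0.18, -0.76, -0.05, -0.08, 0.01, -0.24, 0],
    [0.18, -0.76, -0.05, -0.08, 0.01, -0.24, 0],
    [0.18, -0.76, -0.05, -0.08, 0.01, -0.24, 0],
    [0.18, -0.76, -0.05, -0.08, 0.01, -0.24, 0],
    [0.18, -0.76, -0.05, -0.08, 0.01, -0.24, 0],
    [0.18, -0.76, -0.05, -0.08, 0.01, -0.24, 0],
  ],
)

```text
time: 47.5
ee_pos: [0.5856, 0.335, 0.2764]
tool_rot: [2.956, 0.677, -0.441]
force: [0.7, -0.9, -2.5]
grip_width: 0.0172
grip_force: 59.1
```

Request:
carry_out(
  motion=[
    [0.18, -0.76, -0.05, -0.08, 0.01, -0.24, 0],
    [0.18, -0.76, -0.05, -0.08, 0.01, -0.24, 0],
    [0.09, -0.38, -0.02, -0.04, 0, -0.12, 0],
    [0.09, -0.38, -0.02, -0.04, 0, -0.12, 0],
    [0, 0, 0, 0, 0, 0, 0],
    [0, 0, 0, 0, 0, 0, 0],
  ],
)

```text
time: 48.0
ee_pos: [0.5723, 0.3898, 0.2761]
tool_rot: [2.911, 0.802, -0.429]
force: [0.4, 0.1, -2.9]
grip_width: 0.0175
grip_force: 59.1
```

```bash
python3 - <<'E'
from h import *
B=np.array([.458,.3185]);yaw=.55; u=np.array([np.cos(yaw),np.sin(yaw)])
print(lipnow(),bot.state()["q"])
s=plan([(*sc(np.r_[B+u*.03,.15],0.2,yaw),8,0),(*sc(np.r_[B+u*.03,.125],.9,yaw),10,0)],dec=2)
for c in("scene","side"):
    im=bot.capture(c); print([(np.round(d["rect"]).tolist(),round(d["score"],2)) for d in bot.look_for(c,"pod_a")]); print(proj(c,[lipnow()[0]]))
E
```

```text
(array([0.48566052, 0.33759199, 0.22971808]), np.float64(-0.299143461295525), np.float64(0.5363710718795406)) [ 0.53604965  0.7621717   0.90295173 -0.01409365  1.77280448  1.56819772]
8 x [-0.18, 0.01, 0.2, 0.01, 0.52, -0.01, 0] 
10 x [-0.26, -0.0, -0.13, 0.0, 0.58, 0.0, 0] 
end [0.4798 0.3308 0.2357]
[([416.0, 241.0, 428.0, 266.0], 0.88), ([307.0, 247.0, 328.0, 259.0], 0.8), ([376.0, 231.0, 392.0, 259.0], 0.76), ([384.0, 274.0, 399.0, 286.0], 0.65), ([349.0, 215.0, 371.0, 227.0], 0.53), ([280.0, 256.0, 300.0, 274.0], 0.48), ([416.0, 274.0, 431.0, 285.0], 0.42)]
[[402.05004259 226.13388402]]
[([196.0, 316.0, 220.0, 332.0], 0.67), ([229.0, 260.0, 247.0, 280.0], 0.65), ([198.0, 249.0, 217.0, 266.0], 0.64), ([207.0, 330.0, 220.0, 338.0], 0.63), ([219.0, 296.0, 239.0, 313.0], 0.63), ([144.0, 251.0, 168.0, 271.0], 0.61), ([292.0, 286.0, 308.0, 305.0], 0.54)]
[[184.09974579 265.5242874 ]]
```

Request:
carry_out(
  motion=[
    [-0.18, 0.01, 0.2, 0.01, 0.52, -0.01, 0],
    [-0.18, 0.01, 0.2, 0.01, 0.52, -0.01, 0],
    [-0.18, 0.01, 0.2, 0.01, 0.52, -0.01, 0],
    [-0.18, 0.01, 0.2, 0.01, 0.52, -0.01, 0],
    [-0.18, 0.01, 0.2, 0.01, 0.52, -0.01, 0],
    [-0.18, 0.01, 0.2, 0.01, 0.52, -0.01, 0],
    [-0.18, 0.01, 0.2, 0.01, 0.52, -0.01, 0],
    [-0.18, 0.01, 0.2, 0.01, 0.52, -0.01, 0],
    [0, 0, 0, 0, 0, 0, 0],
  ],
)

```text
time: 48.95
ee_pos: [0.5389, 0.3662, 0.2389]
tool_rot: [-2.96, -0.832, -0.303]
force: [-0.5, -0.8, -2.4]
grip_width: 0.0169
grip_force: 59.2
```

Request:
carry_out(
  motion=[
    [-0.26, 0, -0.13, 0, 0.58, 0, 0],
    [-0.26, 0, -0.13, 0, 0.58, 0, 0],
    [-0.26, 0, -0.13, 0, 0.58, 0, 0],
    [-0.26, 0, -0.13, 0, 0.58, 0, 0],
    [-0.26, 0, -0.13, 0, 0.58, 0, 0],
    [-0.26, 0, -0.13, 0, 0.58, 0, 0],
    [-0.26, 0, -0.13, 0, 0.58, 0, 0],
    [-0.26, 0, -0.13, 0, 0.58, 0, 0],
    [-0.26, 0, -0.13, 0, 0.58, 0, 0],
    [0, 0, 0, 0, 0, 0, 0],
  ],
)

```text
time: 49.78
ee_pos: [0.4888, 0.3371, 0.2428]
tool_rot: [-2.617, -0.745, -1.078]
force: [0.4, 0.5, -2.2]
grip_width: 0.0171
grip_force: 59.4
```

```bash
python3 - <<'E'
from h import *
print(lipnow(),bot.state()["q"])
for c in("scene","side"):
    im=bot.capture(c); print([(np.round(d["rect"]).tolist(),round(d["score"],2)) for d in bot.look_for(c,"pod_a")]); print(proj(c,[lipnow()[0]]));cv2.imwrite(f"pics/{c}18.png",im)
E
```

```text
(array([0.48251978, 0.33427971, 0.13173314]), np.float64(0.7802666929544617), np.float64(0.5526841862758296)) [0.50818928 0.18533644 2.06592498 0.34146759 0.11455441 1.20043811]
[([348.0, 214.0, 372.0, 225.0], 0.78), ([363.0, 255.0, 383.0, 270.0], 0.76), ([282.0, 257.0, 302.0, 276.0], 0.7), ([305.0, 246.0, 329.0, 256.0], 0.67), ([388.0, 271.0, 408.0, 290.0], 0.64)]
[[395.4976293  257.77109098]]
[([219.0, 297.0, 238.0, 306.0], 0.78), ([220.0, 308.0, 245.0, 323.0], 0.75), ([191.0, 320.0, 214.0, 336.0], 0.65), ([230.0, 264.0, 246.0, 281.0], 0.64), ([206.0, 328.0, 224.0, 338.0], 0.61), ([294.0, 284.0, 305.0, 305.0], 0.59), ([226.0, 321.0, 236.0, 332.0], 0.44)]
[[190.67605767 296.38939522]]
```

Request:
carry_out(
  motion=[
    [0.26, 0, 0.1, 0, -0.55, 0, 0],
    [0.26, 0, 0.1, 0, -0.55, 0, 0],
    [0.26, 0, 0, 0, -0.55, 0, 0],
    [0.26, 0, -0.1, 0, -0.55, 0, 0],
    [0.26, 0, -0.2, 0, -0.55, 0, 0],
    [0.26, 0, -0.4, 0, -0.55, 0, 0],
    [0.26, 0, -0.5, 0, -0.55, 0, 0],
    [0.26, 0, -0.5, 0, -0.5, 0, 0],
    [0.2, 0, -0.5, 0, -0.5, 0, 0],
    [0, 0, -0.5, 0, -0.4, 0, 0],
  ],
)

```text
time: 50.82
ee_pos: [0.5158, 0.3521, 0.3324]
tool_rot: [-2.975, -0.844, -0.227]
force: [-0.1, -0.2, -2.0]
grip_width: 0.0175
grip_force: 59.3
```

```bash
python3 - <<'E'
from h import *
print(lipnow(),bot.state()["q"])
s=plan([(*sc((.51,0.,.24),.05,.2),18,0),(*sc((.514,-.302,.10),.0,0),18,0)],dec=2)
for c in("scene","side"):
    im=bot.capture(c); print([(np.round(d["rect"]).tolist(),round(d["score"],2)) for d in bot.look_for(c,"pod_a")]); cv2.imwrite(f"pics/{c}19.png",im)
E
```

```text
(array([0.45514297, 0.31506227, 0.24668861]), np.float64(0.1492734699216344), np.float64(0.553279801130999)) [0.52245819 0.33647461 1.42865135 0.00485589 1.22448085 1.5392565 ]
18 x [-0.14, 0.76, 0.02, -0.02, -0.05, 0.16, 0] 
18 x [-0.06, 0.7, 0.32, 0.0, -0.02, 0.1, 0] 
end [ 0.5969 -0.302   0.1747]
[([382.0, 247.0, 397.0, 271.0], 0.76), ([280.0, 257.0, 301.0, 277.0], 0.75), ([364.0, 249.0, 383.0, 269.0], 0.74), ([400.0, 253.0, 423.0, 274.0], 0.68), ([388.0, 271.0, 410.0, 290.0], 0.55), ([311.0, 248.0, 328.0, 259.0], 0.52), ([406.0, 266.0, 430.0, 284.0], 0.5), ([352.0, 213.0, 370.0, 226.0], 0.44)]
[([200.0, 246.0, 215.0, 270.0], 0.72), ([221.0, 296.0, 240.0, 312.0], 0.67), ([220.0, 194.0, 312.0, 261.0], 0.67), ([194.0, 318.0, 213.0, 336.0], 0.66), ([229.0, 259.0, 246.0, 279.0], 0.64), ([293.0, 284.0, 307.0, 307.0], 0.63), ([220.0, 310.0, 243.0, 322.0], 0.59), ([226.0, 323.0, 236.0, 331.0], 0.54)]
```

Request:
carry_out(
  motion=[
    [-0.14, 0.76, 0.02, -0.02, -0.05, 0.16, 0],
    [-0.14, 0.76, 0.02, -0.02, -0.05, 0.16, 0],
    [-0.14, 0.76, 0.02, -0.02, -0.05, 0.16, 0],
    [-0.14, 0.76, 0.02, -0.02, -0.05, 0.16, 0],
    [-0.14, 0.76, 0.02, -0.02, -0.05, 0.16, 0],
    [-0.14, 0.76, 0.02, -0.02, -0.05, 0.16, 0],
    [-0.14, 0.76, 0.02, -0.02, -0.05, 0.16, 0],
    [-0.14, 0.76, 0.02, -0.02, -0.05, 0.16, 0],
    [-0.14, 0.76, 0.02, -0.02, -0.05, 0.16, 0],
  ],
)

```text
time: 51.77
ee_pos: [0.5657, 0.1856, 0.3203]
tool_rot: [-3.06, -0.589, -0.15]
force: [0.6, 0.4, -1.2]
grip_width: 0.0175
grip_force: 59.2
```

Request:
carry_out(
  motion=[
    [-0.14, 0.76, 0.02, -0.02, -0.05, 0.16, 0],
    [-0.14, 0.76, 0.02, -0.02, -0.05, 0.16, 0],
    [-0.14, 0.76, 0.02, -0.02, -0.05, 0.16, 0],
    [-0.14, 0.76, 0.02, -0.02, -0.05, 0.16, 0],
    [-0.14, 0.76, 0.02, -0.02, -0.05, 0.16, 0],
    [-0.14, 0.76, 0.02, -0.02, -0.05, 0.16, 0],
    [-0.14, 0.76, 0.02, -0.02, -0.05, 0.16, 0],
    [-0.14, 0.76, 0.02, -0.02, -0.05, 0.16, 0],
    [-0.14, 0.76, 0.02, -0.02, -0.05, 0.16, 0],
  ],
)

```text
time: 52.52
ee_pos: [0.5871, 0.0135, 0.3132]
tool_rot: [3.123, 0.324, 0.07]
force: [-0.2, -0.1, -2.0]
grip_width: 0.017
grip_force: 59.2
```

Request:
carry_out(
  motion=[
    [-0.06, 0.8, 0.0, 0, -0.02, 0.1, 0],
    [-0.06, 0.8, 0.0, 0, -0.02, 0.1, 0],
    [-0.06, 0.8, 0.0, 0, -0.02, 0.1, 0],
    [-0.06, 0.8, 0.1, 0, -0.02, 0.1, 0],
    [-0.06, 0.8, 0.1, 0, -0.02, 0.1, 0],
    [-0.06, 0.8, 0.2, 0, -0.02, 0.1, 0],
    [-0.06, 0.8, 0.3, 0, -0.02, 0.1, 0],
    [-0.06, 0.8, 0.3, 0, -0.02, 0.1, 0],
    [-0.06, 0.8, 0.4, 0, -0.02, 0.1, 0],
    [-0.06, 0.8, 0.4, 0, -0.02, 0.1, 0],
  ],
)

```text
time: 53.35
ee_pos: [0.6043, -0.1861, 0.2679]
tool_rot: [3.137, 0.136, 0.033]
force: [0.1, -0.2, -2.6]
grip_width: 0.0175
grip_force: 59.2
```

```bash
python3 - <<'E'
from h import *
print(lipnow(),pose()[0])
s=plan([(*sc((.514,-.302,.05),.0,0),10,0),(*sc((.514,-.302,.009),.0,0),6,0)],dec=2)
E
```

```text
(array([ 0.5228942 , -0.19298475,  0.19228524]), np.float64(0.01818981253578732), np.float64(0.0874663241834197)) [ 0.60426345 -0.18610636  0.2679266 ]
10 x [-0.06, 0.46, 0.58, -0.0, -0.02, 0.07, 0] 
6 x [0.0, 0.0, 0.27, -0.0, 0.01, 0.0, 0] 
end [ 0.5964 -0.3018  0.0824]
```

Request:
carry_out(
  motion=[
    [-0.06, 0.5, 0.4, 0, -0.02, 0.07, 0],
    [-0.06, 0.5, 0.4, 0, -0.02, 0.07, 0],
    [-0.06, 0.5, 0.5, 0, -0.02, 0.07, 0],
    [-0.06, 0.5, 0.6, 0, -0.02, 0.07, 0],
    [-0.06, 0.5, 0.6, 0, -0.02, 0.07, 0],
    [-0.06, 0.5, 0.6, 0, -0.02, 0.07, 0],
    [-0.06, 0.5, 0.6, 0, -0.02, 0.07, 0],
    [-0.06, 0.5, 0.7, 0, -0.02, 0.07, 0],
    [-0.06, 0.4, 0.7, 0, -0.02, 0.07, 0],
    [-0.06, 0.3, 0.7, 0, -0.02, 0.07, 0],
  ],
)

```text
time: 54.18
ee_pos: [0.5972, -0.3043, 0.1223]
tool_rot: [-3.141, -0.006, 0.004]
force: [0.1, -0.0, -2.0]
grip_width: 0.0172
grip_force: 59.4
```

Request:
carry_out(
  motion=[
    [0, 0, 0.25, 0, 0.01, 0, 0],
    [0, 0, 0.25, 0, 0.01, 0, 0],
    [0, 0, 0.25, 0, 0.01, 0, 0],
    [0, 0, 0.25, 0, 0.01, 0, 0],
    [0, 0, 0.25, 0, 0.01, 0, 0],
    [0, 0, 0.2, 0, 0.01, 0, 0],
    [0, 0, 0, 0, 0, 0, 0],
  ],
)

```text
time: 54.77
ee_pos: [0.5973, -0.3024, 0.0869]
tool_rot: [-3.141, -0.008, -0.006]
force: [0.2, -1.2, -1.7]
grip_width: 0.0173
grip_force: 59.2
```

```bash
python3 - <<'E'
from h import *
print(lipnow(),pose()[0],bot.state()["force"])
s=plan([(*sc((.514,-.302,.005),.0,0),3,0)],dec=2)
E
```

```text
(array([ 0.51432381, -0.30236071,  0.01271369]), np.float64(0.0011239247863792988), np.float64(0.00559115220359361)) [ 0.59726317 -0.302372    0.08694944] [ 0.19230814 -1.23565423 -1.72409825]
3 x [-0.0, -0.0, 0.1, -0.01, -0.0, 0.02, 0] 
end [ 0.5973 -0.3024  0.0794]
```

Lower 8 mm, release, rise.

Request:
carry_out(
  motion=[
    [0, 0, 0.1, 0, 0, 0, 0],
    [0, 0, 0.1, 0, 0, 0, 0],
    [0, 0, 0.1, 0, 0, 0, 0],
    [0, 0, 0, 0, 0, 0, 1],
    [0, 0, 0, 0, 0, 0, 1],
    [0, 0, 0, 0, 0, 0, 1],
    [0, 0, 0, 0, 0, 0, 1],
    [0, 0, 0, 0, 0, 0, 1],
    [0, 0, 0, 0, 0, 0, 1],
    [0, 0, -0.3, 0, 0, 0, 1],
  ],
)

```text
time: 55.6
ee_pos: [0.5969, -0.3024, 0.0869]
tool_rot: [-3.14, -0.007, -0.005]
force: [0.9, -0.1, -0.5]
grip_width: 0.0853
grip_force: 0.0
```

Request:
carry_out(
  motion=[
    [0, 0, -0.6, 0, 0, 0, 1],
    [0, 0, -1, 0, 0, 0, 1],
    [0, 0, -1, 0, 0, 0, 1],
    [0, 0, -1, 0, 0, 0, 1],
    [0, 0, -1, 0, 0, 0, 1],
    [0, 0, -1, 0, 0, 0, 1],
    [0, 0, -1, 0, 0, 0, 1],
    [0, 0, -1, 0, 0, 0, 1],
    [0, 0, -0.5, 0, 0, 0, 1],
  ],
)

```text
time: 56.35
ee_pos: [0.5971, -0.3032, 0.2947]
tool_rot: [3.14, 0.007, 0.014]
force: [0.9, -0.0, -0.3]
grip_width: 0.0853
grip_force: 0.0
```

```bash
python3 - <<'E'
from h import *
snap('w20')
im=cv2.imread("pics/w20.png"); b,g,r=[im[...,k].astype(int) for k in range(3)]
m=((g>r*1.25)&(g>b*1.12)&(g>35)); m[450:]=0; ys,xs=np.where(m); print(np.percentile(xs,[.5,99.5]),np.percentile(ys,[.5,99.5]))
i=json.load(open("w20.json")); f=lambda z,*p: plane("wrist",np.array(p)/1.42,z,i)
y=np.percentile(ys,99.5); print(f(.008,(xs.mean(),y)))
imS=bot.capture("scene");imD=bot.capture("side"); cv2.imwrite("pics/scene20.png",imS);cv2.imwrite("pics/side20.png",imD)
# tray tilt from tab in scene
h=cv2.cvtColor(imS,cv2.COLOR_BGR2HSV); mm=(cv2.inRange(h,(0,150,50),(5,255,255))|cv2.inRange(h,(174,150,50),(180,255,255))); mm[:190]=0;mm[:, :210]=0;mm[:,270:]=0
k,lb,s,ce=cv2.connectedComponentsWithStats(mm); print("tab now",s[1+s[1:,4].argmax()])
h=cv2.cvtColor(cv2.imread("pics/scene0.png"),cv2.COLOR_BGR2HSV); mm=(cv2.inRange(h,(0,150,50),(5,255,255))|cv2.inRange(h,(174,150,50),(180,255,255))); mm[:190]=0;mm[:, :210]=0;mm[:,270:]=0
k,lb,s,ce=cv2.connectedComponentsWithStats(mm); print("tab start",s[1+s[1:,4].argmax()])
a=imD[140:370,105:375];b=imS[120:350,150:450]
cv2.imwrite("pics/v20.png",cv2.resize(np.hstack([a,b]),None,fx=1.4,fy=1.4,interpolation=3))
E
```

```text
0.5975153713432232 -0.30344614967801503 0.2961667635166859 [3.1384431  0.00745693 0.0167611 ] 56.4
[323. 472.] [211. 326.]
[[ 0.51836719 -0.30360696  0.008     ]]
tab now [227 223  22  20 284]
tab start [227 223  22  20 286]
```

View pics/v20.png

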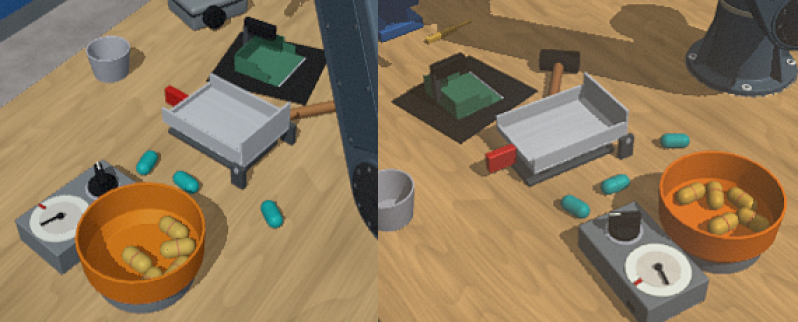

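```bash
python3 - <<'E'
from h import *
s=plan([((.60,.24,.28),down(1.2),26,1),((.60,.24,.26),down(2.67),14,1)],dec=2)
E
```

```text
26 x [0.49, -0.74, 0.02, 0.0, -0.0, -0.38, 1] 
14 x [0.0, -0.01, 0.05, 0.0, 0.0, -0.88, 1] 
end [0.5994 0.2398 0.2607]
```

Request:
carry_out(
  motion=[
    [0.49, -0.74, 0.02, 0, 0, -0.38, 1],
    [0.49, -0.74, 0.02, 0, 0, -0.38, 1],
    [0.49, -0.74, 0.02, 0, 0, -0.38, 1],
    [0.49, -0.74, 0.02, 0, 0, -0.38, 1],
    [0.49, -0.74, 0.02, 0, 0, -0.38, 1],
    [0.49, -0.74, 0.02, 0, 0, -0.38, 1],
    [0.49, -0.74, 0.02, 0, 0, -0.38, 1],
    [0.49, -0.74, 0.02, 0, 0, -0.38, 1],
    [0.49, -0.74, 0.02, 0, 0, -0.38, 1],
  ],
)

```text
time: 57.25
ee_pos: [0.6732, -0.1189, 0.2844]
tool_rot: [-3.073, -0.651, -0.004]
force: [0.4, -0.5, -0.1]
grip_width: 0.0854
grip_force: 0.0
```

Request:
carry_out(
  motion=[
    [0.49, -0.74, 0.02, 0, 0, -0.38, 1],
    [0.49, -0.74, 0.02, 0, 0, -0.38, 1],
    [0.49, -0.74, 0.02, 0, 0, -0.38, 1],
    [0.49, -0.74, 0.02, 0, 0, -0.38, 1],
    [0.49, -0.74, 0.02, 0, 0, -0.38, 1],
    [0.49, -0.74, 0.02, 0, 0, -0.38, 1],
    [0.49, -0.74, 0.02, 0, 0, -0.38, 1],
    [0.49, -0.74, 0.02, 0, 0, -0.38, 1],
    [0.49, -0.74, 0.02, 0, 0, -0.38, 1],
  ],
)

```text
time: 58.0
ee_pos: [0.6702, 0.0792, 0.28]
tool_rot: [2.876, 1.263, 0.003]
force: [-0.2, 0.7, -0.9]
grip_width: 0.0853
grip_force: 0.0
```

Request:
carry_out(
  motion=[
    [0.49, -0.74, 0.02, 0, 0, -0.38, 1],
    [0.49, -0.74, 0.02, 0, 0, -0.38, 1],
    [0.49, -0.74, 0.02, 0, 0, -0.38, 1],
    [0.49, -0.74, 0.02, 0, 0, -0.38, 1],
    [0.49, -0.74, 0.02, 0, 0, -0.38, 1],
    [0.49, -0.74, 0.02, 0, 0, -0.38, 1],
    [0.49, -0.74, 0.02, 0, 0, -0.38, 1],
    [0.49, -0.74, 0.02, 0, 0, -0.38, 1],
  ],
)

```text
time: 58.67
ee_pos: [0.6011, 0.2416, 0.2758]
tool_rot: [2.598, 1.763, 0.003]
force: [0.7, -0.3, 0.6]
grip_width: 0.0856
grip_force: 0.0
```

Request:
carry_out(
  motion=[
    [0, 0, 0.05, 0, 0, -0.9, 1],
    [0, 0, 0.05, 0, 0, -0.9, 1],
    [0, 0, 0.05, 0, 0, -0.9, 1],
    [0, 0, 0.05, 0, 0, -0.9, 1],
    [0, 0, 0.05, 0, 0, -0.9, 1],
    [0, 0, 0.05, 0, 0, -0.9, 1],
    [0, 0, 0.05, 0, 0, -0.9, 1],
    [0, 0, 0.05, 0, 0, -0.9, 1],
    [0, 0, 0.05, 0, 0, -0.9, 1],
    [0, 0, 0.05, 0, 0, -0.9, 1],
  ],
)

```text
time: 59.5
ee_pos: [0.6016, 0.2406, 0.2634]
tool_rot: [1.317, 2.85, 0.001]
force: [-0.4, 0.6, -0.1]
grip_width: 0.0854
grip_force: 0.0
```

Request:
carry_out(
  motion=[
    [0, 0, 0.05, 0, 0, -0.88, 1],
    [0, 0, 0.05, 0, 0, -0.88, 1],
    [0, 0, 0.05, 0, 0, -0.88, 1],
    [0, 0, 0.05, 0, 0, -0.6, 1],
    [0, 0, 0, 0, 0, 0, 1],
    [0, 0, 0, 0, 0, 0, 1],
    [0, 0, 0, 0, 0, 0, 1],
  ],
)

```text
time: 60.08
ee_pos: [0.602, 0.2407, 0.2595]
tool_rot: [0.754, 3.046, 0.002]
force: [0.2, 0.4, 0.5]
grip_width: 0.0852
grip_force: 0.0
```

```bash
python3 -c "
from h import *
snap('w21'); x=pose()[1].as_matrix()[:,0]; print(np.arctan2(x[1],x[0]),bot.state()['q'])"
```

```text
0.6021174594051083 0.24076313327522872 0.25971364307856193 [7.52811497e-01 3.04593276e+00 1.85055704e-03] 60.1333
2.656994116750192 [ 3.09065841e-01  5.06291405e-01  1.34487837e+00 -1.14082020e-03
  1.28639072e+00 -7.76817859e-01]
```

View pics/w21.png

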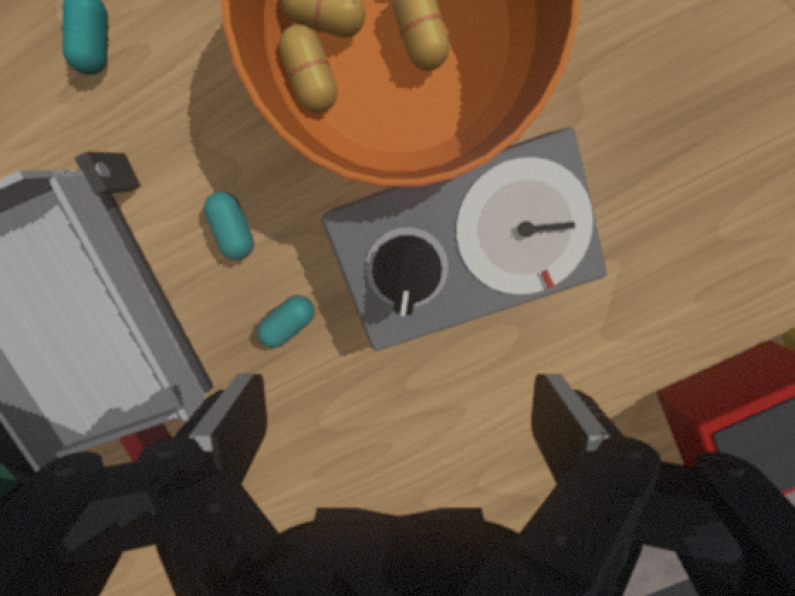

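```bash
python3 - <<'E'
from h import *
np.set_printoptions(precision=4,suppress=True)
i=json.load(open("w21.json")); f=lambda z,*p: plane("wrist",np.array(p)/1.42,z,i)
k=f(.06,(406,268)); print("knob c",k); w=f(.095,(403,314),(406,293)); print("pointer",w, np.arctan2(*(w[0]-k[0])[1::-1]))
d=f(.059,(525,229),(574,226),(544,271),(549,286)); print("dial",d); v=d[1:]-d[0]; a=np.arctan2(v[:,1],v[:,0]); print(a,np.linalg.norm(v[:,:2],axis=1))
print("needle turn cw",a[0]-a[1],a[0]-a[2])
# dark pixels near knob to see bar outline
im=cv2.imread("pics/w21.png").max(2)[215:330,340:470]; 
for y in range(0,115,6): print(y+215,''.join('#' if v<22 else '+' if v<38 else '.' for v in im[y,::2]))
E
```

```text
knob c [[0.6086 0.2433 0.06  ]]
pointer [[0.6302 0.229  0.095 ]
 [0.6174 0.2381 0.095 ]] -0.5866172341603085
dial [[0.6241 0.337  0.059 ]
 [0.6393 0.371  0.059 ]
 [0.661  0.3372 0.059 ]
 [0.674  0.336  0.059 ]]
[ 1.1499  0.0056 -0.019 ] [0.0373 0.0369 0.05  ]
needle turn cw 1.1442698420050832 1.168882767569699
215 .................................................................
221 .................................................................
227 .................................................................
233 .................................................................
239 ................................+................................
245 .................................................................
251 ........................++...++..................................
257 ...................+++++.++++....................................
263 ...................++++...++..++.................................
269 ...................+++++..++.+...................................
275 ..................++++++..+..+...................................
281 .....................+...+++++......+............................
287 ......................++.+++.+....+..............................
293 ......................+..+.......................................
299 ...........................+.+...................................
305 .................................................................
311 .................................................................
317 .................................................................
323 .................................................................
329 .................................................................
```

```bash
python3 - <<'E'
from h import *
s=plan([((.609,.2433,.15),down(2.54),6,1),((.609,.2433,.078),down(2.54),5,1)],dec=2)
E
```

```text
6 x [-0.03, 0.04, 0.73, 0.0, 0.0, 0.16, 1] 
5 x [0.0, -0.01, 0.58, 0.0, 0.01, 0.0, 1] 
end [0.6089 0.2427 0.0777]
```

Request:
carry_out(
  motion=[
    [-0.03, 0.04, 0.73, 0, 0, 0.16, 1],
    [-0.03, 0.04, 0.73, 0, 0, 0.16, 1],
    [-0.03, 0.04, 0.73, 0, 0, 0.16, 1],
    [-0.03, 0.04, 0.73, 0, 0, 0.16, 1],
    [-0.03, 0.04, 0.73, 0, 0, 0.16, 1],
    [-0.03, 0.04, 0.73, 0, 0, 0.16, 1],
    [0, 0, 0.58, 0, 0, 0, 1],
    [0, 0, 0.58, 0, 0, 0, 1],
    [0, 0, 0.58, 0, 0, 0, 1],
    [0, 0, 0.58, 0, 0, 0, 1],
  ],
)

```text
time: 60.97
ee_pos: [0.6099, 0.2437, 0.0919]
tool_rot: [0.926, 2.997, 0.003]
force: [0.2, 0.2, 0.5]
grip_width: 0.0852
grip_force: 0.0
```

Request:
carry_out(
  motion=[
    [0, 0, 0.5, 0, 0, 0, 0.5],
    [0, 0, 0, 0, 0, 0, 0],
    [0, 0, 0, 0, 0, 0, 0],
    [0, 0, 0, 0, 0, 0, 0],
    [0, 0, 0, 0, 0, 0, 0],
    [0, 0, 0, 0, 0, 0, 0],
    [0, 0, 0, 0, 0, 0, 0],
    [0, 0, 0, 0, 0, 0, 0],
    [0, 0, 0, 0, 0, 0, 0],
    [0, 0, 0, 0, 0, 0, 0],
  ],
)

```text
time: 61.8
ee_pos: [0.6104, 0.2436, 0.0814]
tool_rot: [0.923, 2.997, 0.003]
force: [-1.7, -3.3, 5.9]
grip_width: 0.0122
grip_force: 59.6
```

Request:
carry_out(
  motion=[
    [0, 0, 0, 0, 0, 0.7, 0],
    [0, 0, 0, 0, 0, 0.7, 0],
    [0, 0, 0, 0, 0, 0.7, 0],
    [0, 0, 0, 0, 0, 0.7, 0],
    [0, 0, 0, 0, 0, 0.7, 0],
    [0, 0, 0, 0, 0, 0.7, 0],
    [0, 0, 0, 0, 0, 0.7, 0],
    [0, 0, 0, 0, 0, 0.7, 0],
    [0, 0, 0, 0, 0, 0.7, 0],
    [0, 0, 0, 0, 0, 0.7, 0],
  ],
)

```text
time: 62.63
ee_pos: [0.6095, 0.243, 0.0814]
tool_rot: [2.071, 2.358, 0.002]
force: [-7.7, -6.7, 10.3]
grip_width: 0.0123
grip_force: 60.2
```

Request:
carry_out(
  motion=[
    [0, 0, 0, 0, 0, 0.7, 0],
    [0, 0, 0, 0, 0, 0.7, 0],
    [0, 0, 0, 0, 0, 0.7, 0],
    [0, 0, 0, 0, 0, 0.7, 0],
    [0, 0, 0, 0, 0, 0.7, 0],
    [0, 0, 0, 0, 0, 0.7, 0],
    [0, 0, 0, 0, 0, 0.7, 0],
    [0, 0, 0, 0, 0, 0.7, 0],
    [0, 0, 0, 0, 0, 0.7, 0],
    [0, 0, 0, 0, 0, 0.7, 0],
  ],
)

```text
time: 63.47
ee_pos: [0.6085, 0.2433, 0.0814]
tool_rot: [2.854, 1.309, 0.001]
force: [-12.9, -4.0, 14.1]
grip_width: 0.0126
grip_force: 60.7
```

Request:
carry_out(
  motion=[
    [0, 0, 0, 0, 0, 0.7, 0],
    [0, 0, 0, 0, 0, 0.7, 0],
    [0, 0, 0, 0, 0, 0.7, 0],
    [0, 0, 0, 0, 0, 0.7, 0],
    [0, 0, 0, 0, 0, 0.7, 0],
    [0, 0, 0, 0, 0, 0.7, 0],
    [0, 0, 0, 0, 0, 0.5, 0],
    [0, 0, 0, 0, 0, 0, 0],
    [0, 0, 0, 0, 0, 0, 0],
  ],
)

```text
time: 64.22
ee_pos: [0.6081, 0.2438, 0.0813]
tool_rot: [3.106, 0.469, 0.0]
force: [-14.7, -1.0, 14.4]
grip_width: 0.0124
grip_force: 60.7
```

```bash
cat >> h.py <<'E'
def needle(save=None):
    "dark needle seen on the dial in scene/side; angles about the pivot"
    c0=np.array([.6238,.3375,.059]); out={}
    for c in("scene","side"):
        im=bot.capture(c); 
        if save: cv2.imwrite(f"pics/{c}{save}.png",im)
        g=cv2.cvtColor(im,cv2.COLOR_BGR2GRAY).astype(np.float32); A=np.arange(-1.2,2.2,.03); s=[]
        for a in A:
            X=[c0+[q*np.cos(a),q*np.sin(a),0] for q in np.linspace(.012,.033,14)]; p=proj(c,X).astype(np.float32)
            s.append(cv2.remap(g,p[:,0].reshape(1,-1),p[:,1].reshape(1,-1),1).mean())
        s=np.array(s); out[c]=(round(float(A[s.argmin()]),2),float(s.min().round()),float(np.median(s).round()))
        R_=[]
        for a in A:
            X=[c0+[q*np.cos(a),q*np.sin(a),0] for q in np.linspace(.039,.046,6)]; p=proj(c,X).astype(np.float32); f=lambda k:cv2.remap(im[...,k].astype(np.float32),p[:,0].reshape(1,-1),p[:,1].reshape(1,-1),1).mean()
            R_.append(f(2)-f(1))
        out[c]+=("mark",round(float(A[int(np.argmax(R_))]),2))
    return out
E
python3 - <<'E'
from h import *
x=pose()[1].as_matrix()[:,0]; print(np.arctan2(x[1],x[0]),pose()[0],bot.state()["force"],bot.state()["q"][5])
print(needle("22"))
E
```

```text
0.29956806383612256 [0.60808233 0.24382902 0.08134207] [-14.72805266  -1.01276068  14.37980634] 1.5819476501190448
{'scene': (0.03, 51.0, 209.0, 'mark', 0.03), 'side': (0.03, 26.0, 199.0, 'mark', 0.03)}
```

Request:
carry_out(
  motion=[
    [0, 0, 0, 0, 0, 0, 0.5],
    [0, 0, 0, 0, 0, 0, 0.5],
    [0, 0, 0, 0, 0, 0, 0.6],
    [0, 0, 0, 0, 0, 0, 0.6],
    [0, 0, 0, 0, 0, 0, 0.6],
    [0, 0, -0.3, 0, 0, 0, 0.6],
    [0, 0, -0.8, 0, 0, 0, 0.6],
    [0, 0, -1, 0, 0, 0, 0.6],
    [0, 0, -1, 0, 0, 0, 0.6],
    [0, 0, -1, 0, 0, 0, 0.6],
  ],
)

```text
time: 65.15
ee_pos: [0.6095, 0.2437, 0.1844]
tool_rot: [3.106, 0.469, 0.008]
force: [0.5, 0.2, -0.5]
grip_width: 0.0512
grip_force: 0.0
```

Request:
carry_out(
  motion=[
    [0, 0, -1, 0, 0, 0, 0.6],
    [0, 0, -1, 0, 0, 0, 0.6],
    [0, 0, -1, 0, 0, 0, 0.6],
    [0, 0, 0, 0, 0, 0, 0.6],
    [0, 0, 0, 0, 0, 0, 0.6],
    [0, 0, 0, 0, 0, 0, 0.6],
  ],
)

```text
time: 65.65
ee_pos: [0.6089, 0.2436, 0.2573]
tool_rot: [3.106, 0.469, 0.007]
force: [-0.1, -0.2, -0.8]
grip_width: 0.051
grip_force: 0.0
```

```bash
python3 - <<'E'
from h import *
print(pose()[0],bot.state()["force"],needle("23"))
for c in("scene","side"):
    im=cv2.imread(f"pics/{c}23.png"); a=cv2.imread(f"pics/{c}20.png")
    for l in("pod_a","scoop"): print(c,l,[(np.round(d["rect"]).tolist(),round(d["score"],2)) for d in bot.look_for(c,l)][:9])
    M,st=mask(im,(150,120,345,230)); M2,st2=mask(a,(150,120,345,230)); print("scoop now/before",st,st2)
E
```

```text
[0.60891173 0.24359392 0.25732039] [-0.10761682 -0.17253331 -0.84212211] {'scene': (0.03, 53.0, 209.0, 'mark', 0.03), 'side': (0.03, 24.0, 198.0, 'mark', 0.03)}
scene pod_a [([364.0, 252.0, 385.0, 268.0], 0.72), ([281.0, 258.0, 300.0, 277.0], 0.72), ([350.0, 214.0, 373.0, 225.0], 0.59), ([309.0, 245.0, 329.0, 258.0], 0.57), ([387.0, 272.0, 407.0, 291.0], 0.55), ([407.0, 268.0, 430.0, 284.0], 0.53), ([400.0, 256.0, 422.0, 271.0], 0.51), ([383.0, 251.0, 396.0, 270.0], 0.47)]
scene scoop [([185.0, 160.0, 238.0, 206.0], 0.82), ([293.0, 226.0, 442.0, 357.0], 0.54), ([228.0, 175.0, 329.0, 240.0], 0.16)]
scoop now/before [196 174  41  20 380] [196 173  42  33 770]
side pod_a [([193.0, 318.0, 211.0, 338.0], 0.73), ([218.0, 311.0, 245.0, 323.0], 0.68), ([223.0, 323.0, 238.0, 335.0], 0.6), ([208.0, 329.0, 222.0, 337.0], 0.59), ([293.0, 284.0, 306.0, 303.0], 0.56), ([227.0, 258.0, 250.0, 278.0], 0.53), ([219.0, 296.0, 240.0, 310.0], 0.5), ([199.0, 245.0, 215.0, 266.0], 0.45)]
side scoop [([275.0, 154.0, 323.0, 200.0], 0.95), ([221.0, 192.0, 310.0, 259.0], 0.37)]
scoop now/before [ 273  166   50   37 1180] [ 273  166   50   37 1195]
```

```bash
python3 -c "
from cell import bot
print(bot.job_done())"
```

```text
the job is handed in; nothing more can be done
None
```

The job is handed in, verdict not shown: my last camera checks showed all five floats in the bowl, the tray flat, the scoop on its mat and the needle on the red mark, but pressing the scoop laid the tray flat early, so I scooped the last two floats from the flat tray instead of laying it down at the end.

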